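# Flip the hex key and nip up the loose vice bolt with its long arm

### The arm

A 6-joint arm with a two-finger parallel gripper is mounted at the origin on the work surface. World frame = base frame: x ahead of the robot, y to its left, z up, the work surface at z = 0. Lengths are in mm, angles in rad, forces in N, time in s.
With the tool pointing down it reaches from about 250 to 775 mm from the base axis. Payload 4 kg.
Tool frame: the origin (TCP) lies midway between the tips of the shut fingers; the grasp point (between the pads) lies 19 mm behind it; z points along the fingers, y is the line along which they close (so a half turn about z gives the same grasp; the last joint's range is limited). The gripper opens to 85 mm and grips with 20 to 120 N. Pads are 22 mm wide; open, the fingers measure 114 mm over their backs; the gripper's body (76 mm by 85 mm) begins 54 mm behind the grasp point. The pads swing forward as they close: fully open they stand 13 mm farther back than shut.
Start: joints at [1.041, 0.087, 1.371, -0, 1.684, -0.103], TCP at [227.689, 500.675, 231.341] pointing down, gripper open.
Joint ranges: [-3.1, 3.1], [-0.76, 2.03], [0.27, 2.55], [-1.08, 4.22], [0.17, 2.65], [-2.57, 2.57]. Speed limits (rad/s): [2.79, 2.79, 3.14, 3.14, 3.14, 3.14].

### API

Orientations are given as [roll, pitch, yaw] about the fixed x, y, z axes, in that order (R = Rz(yaw) Ry(pitch) Rx(roll)).
In Python, from rig import robot, eyes gives the robot as it stands. The module is installed in compiled form; this text tells all that it offers.
- The arm moves only by the tool move_arm, never from a script. Its argument "motion" is one flat list of numbers, 7 for each row, row after row: the turn, a rotation vector about the tool's x, y, z in degrees, then the shift along the tool's x, y, z in cm, then the opening, from 0 (shut) to 1 (fully open). In form: [wx, wy, wz, x, y, z, jaw, wx, wy, wz, x, y, z, jaw, ...]. A call has 1 to 10 rows; each row shifts and turns the commanded pose from where the row before left it, along the tool's axes as they then stand; what a row does not reach is not made up. A row lasts 1/10 s, in which the tool goes at most 50 mm and 8.59 degrees, less where a joint would pass 70% of its speed; a pose out of reach is approached as far as the arm can. A call is refused whole if a number of a shift passes 5 or a number of a turn 8.59, either way. A call with a gripper value outside its range is refused whole. The fingers move at their own pace and stop on an object; the grip force is fixed at half the most. Time passes only in rows, so rows that do not move let the fingers close. It gives the time, the measured TCP pose, the force, the opening and the grip force at its end, in the units of the state.
- robot.sense(): the state, without advancing time (a new reading comes with each control period).
- eyes.camera(name): name is "scene" or "side" or "wrist"; returns a dict with "frame" (384x512x3 uint8, red, green, blue), "camera_matrix" (3x3 intrinsics, pixels), "world_from_camera" (4x4, takes a point from camera to world coordinates). Camera axes: x right, y down, z forward; pixel columns grow to the right and rows downward; lengths in mm; the calibration is good to about 2 mm. A picture is of the moment at which its call begins. There is no depth.
- robot.job_done(): hands the job in; it is judged then, once.
The state is a dict: "time": time; "qpos": joint angles; "joint_velocities": joint speeds; "joint_torque": joint torques, N m; "ee_pos": TCP position; "tool_rot": TCP orientation; "wrist_force": force on the tool from outside, world axes, zero at the start; "torque": the same for the moment, N m; "finger_gap": finger opening in mm; "gripper_force": force on a finger pad.
Only numpy, scipy, OpenCV 4.12 (cv2) and the standard library are available. Lean on these libraries where they do the work, as an engineer would, in place of code of your own. Each camera call takes 0.05 s, during which the arm holds its last target. There are 200 camera calls.

### The job

The left-hand bolt of the bench vice is not tight, and too stiff to turn by the short end of the hex key. Lift the key out of its wooden block, flip it, feel its short arm fully down into the bolt's socket without pressing hard, and use the long arm as the lever to turn the bolt clockwise until you feel it come up solid, then nip it up firmly, to about 1.6 N m and no more. Never turn it the other way. Then let go and leave the key sitting in the bolt, without having shifted the bottles, the jar or the spool.

Things in the scene. Friction and masses are not known exactly. Their poses are not given: they have to be found in the camera images.
- key: bright steel L-shaped hex key, 14 mm across flats, about 0.33 kg. Origin: where the axes of its two arms cross, at the bend (rounded, 17 mm radius). The short arm runs 56 mm along +x, the long arm 200 mm along -z; two flats of each arm face +y and -y. It starts upright in the block, long arm down, the bend and the short arm on top, its origin 214 mm above the bench
- key_short_tip (a point): centre of the end face of the key's short arm, 56 mm from the bend along the key's +x; axes as the key's. The last 2 mm are thinner, as a lead-in
- vice: blue cast-iron machine vice, fixed: bed 200 x 96 mm, 26 mm high, jaws 72 mm high, a lug 56 mm wide on each side. Origin: underside centre. x runs along the bed from the screw handle (-x) to the fixed jaw (+x); +y is left, towards the loose bolt, whose axis is at x 0, y +74 mm. The bench to the left of the lug is free for the key to swing
- bolt_socket (a point): centre of the mouth of the loose bolt's hexagon socket, flush with the lug's top, 26 mm above the bench; turns with the bolt; z up. Socket 14.8 mm across flats, 16 mm deep, corners along +x, -x and every 60 degrees: the key's long arm can lie along any of these six, with about 0.1 rad of play either way
- bolt_seat (a point): centre of the socket's floor, 16 mm below bolt_socket; axes as bolt_socket. The end of the short arm rests here when it is fully in. Over 25 N on the vice or bolt before the key is in counts as pressing hard. Let go, the key stays in the socket but its long arm sags by some 0.1 to 0.3 rad
- bolt: shank of the loose bolt; origin on its axis, level with bolt_socket. Clockwise seen from above tightens. It turns at a steady 1.0 N m (7.7 N of push at 130 mm from its axis) and stays where it is left, until it comes up solid, 0.4 to 1.1 rad from where it starts: how far differs each time and cannot be seen. Only then does the torque climb
- bolt_head (a joint): springy twist of the bolt's head on its shank under load, in rad, clockwise positive: 0.05 rad per N m of torque on the bolt, 0 when let go. 0.05 while the bolt turns. Nipped up firmly: over 0.065 (1.3 N m), best 0.08 (1.6 N m, 12 N of push at 130 mm); overtightened: over 0.10 (2.0 N m, 15 N at 130 mm). Below -0.04: forced the wrong way
- block: light wooden tool block, 90 x 64 x 50 mm, fixed. Origin: underside centre. The key stands in its middle hole, round, 17.8 mm wide and 36 mm deep
- water_bottle: clear water bottle with a blue cap and band, 62 mm wide, 200 mm high, loose; origin: underside centre, z up. Leave alone
- glue_bottle: white glue bottle with a blue cap, 48 mm wide, 120 mm high, loose; origin: underside centre, z up. Leave alone
- thread_spool: dark red thread spool, 52 mm wide, 88 mm high, loose; origin: underside centre, z up. Leave alone
- bead_jar: amber glass bead jar with a white lid, 54 mm wide, 60 mm high, loose; origin: underside centre, z up. Leave alone
Mind the look-alikes: they are no part of the job. Of the things that look like the key, the smaller one is meant.

How it is judged (in metres and radians):
On the way, in this order (a step that is already met when the one before it is completed fails the run):
1. the key's short arm is fully down in the socket of the left-hand bolt (distance between key_short_tip and bolt_seat below 0.004 m and angle between the x axis of key_short_tip and the z axis of bolt_seat, either way round below 0.4 rad), for 0.2 s.
2. the bolt has come up solid and is nipped up with more than 1.3 N m, the short arm fully in it (value of joint bolt_head above 0.065 rad and distance between key_short_tip and bolt_seat below 0.005 m and angle between the x axis of key_short_tip and the z axis of bolt_seat, either way round below 0.4 rad), for 0.2 s.
At the end, for the whole second after the job is handed in: The bolt has been nipped up, and the key is left in it at rest, let go, the end of its short arm within 6 mm of the middle of the socket's floor and pointing down within 0.4 rad (distance between key_short_tip and bolt_seat below 0.006 m and angle between the x axis of key_short_tip and the z axis of bolt_seat, either way round below 0.4 rad and linear speed of key below 0.02 m/s); the robot touches nothing.
It fails at once if the key pressed on the vice or the bolt with more than 25 N while its short arm is not yet in the socket (not (distance between key_short_tip and bolt_seat below 0.006 m) and contact force between key and vice above 25 N).
It fails at once if the bolt overtightened, with more than 2.0 N m (twist of its head above 0.10 rad) (value of joint bolt_head above 0.1 rad).
It fails at once if the bolt forced counter-clockwise, with more than 0.8 N m (twist below -0.04 rad) (value of joint bolt_head below -0.04 rad).
It fails at once if a bottle, the jar or the spool shifted by more than 15 mm or tipped ((distance of water_bottle from where it was at the start of the episode above 0.015 m or angle between water_bottle's own z axis and vertical above 0.3 rad) or (distance of glue_bottle from where it was at the start of the episode above 0.015 m or angle between glue_bottle's own z axis and vertical above 0.3 rad) or (distance of thread_spool from where it was at the start of the episode above 0.015 m or angle between thread_spool's own z axis and vertical above 0.3 rad) or (distance of bead_jar from where it was at the start of the episode above 0.015 m or angle between bead_jar's own z axis and vertical above 0.3 rad)).
It also fails if it takes over 70 s, if anything falls off the work surface, if the arm or the gripper's body presses on something with over 40 N, if the wrist force passes 120 N, or if a joint passes its speed limit or range.

## Working session

There is one attempt and no reset: what is moved stays moved. The work goes in short steps, Python scripts to look and compute and a tool call to move; the robot and the scene stay as the last step left them, time stands still between calls to the robot, and variables do not carry over. Pictures are saved under pics/ and viewed, at most 10 in all, crops included, and the job is handed in when it is done.

Besides the shell and the picture viewer there is one more tool, called as a command line: name --argument value ..., lists and objects as JSON in quotes. move_arm: Moves the arm, as the interface text tells. Its arguments: {"type":"object","properties":{"motion":{"type":"array","items":{"type":"number"}}},"required":["motion"]}

```bash
mkdir -p pics; python3 - <<'E'
from rig import robot, eyes
import cv2,numpy as np
s=robot.sense(); print(s)
for n in ["scene","side"]:
    c=eyes.camera(n); cv2.imwrite(f"pics/{n}0.png",cv2.cvtColor(c["frame"],cv2.COLOR_RGB2BGR))
    print(n,np.round(c["camera_matrix"],1).tolist(),np.round(c["world_from_camera"],3).tolist())
E
```

```text
{'time': 0.0, 'qpos': array([ 1.04090526e+00,  8.79910795e-02,  1.37231321e+00,  2.04398117e-05,
        1.68360319e+00, -1.03101332e-01]), 'joint_velocities': array([-8.38099010e-04, -3.24309739e-06,  7.05972491e-04,  2.56885805e-03,
       -3.16228347e-04, -6.21054901e-04]), 'joint_torque': array([-5.68451069e-04, -3.51868200e+01, -3.13271141e+01, -2.75641014e-04,
        1.08261962e-02,  4.62361481e-05]), 'ee_pos': array([227.40990023, 500.21824952, 230.08950811]), 'tool_rot': array([-3.13929220e+00, -2.58446975e-04,  2.71480490e+00]), 'wrist_force': array([ 0.24855173,  0.21017861, -0.4699386 ]), 'torque': array([-0.02228596, -0.04442781,  0.01489201]), 'gripper_force': 0.0, 'finger_gap': 85.35983625828317}
scene [[433.5, 0.0, 245.4], [0.0, 433.5, 193.0], [0.0, 0.0, 1.0]] [[-0.563, 0.539, -0.627, 1280.611], [0.826, 0.382, -0.415, 537.577], [0.016, -0.751, -0.66, 992.981], [0.0, 0.0, 0.0, 1.0]]
side [[395.4, 0.0, 250.4], [0.0, 395.4, 193.3], [0.0, 0.0, 1.0]] [[0.977, -0.122, 0.173, 294.683], [-0.211, -0.6, 0.771, -846.767], [0.01, -0.79, -0.613, 815.684], [0.0, 0.0, 0.0, 1.0]]
```

View pics/scene0.png

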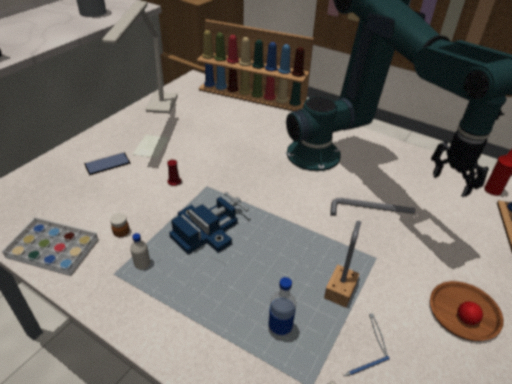

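View pics/side0.png

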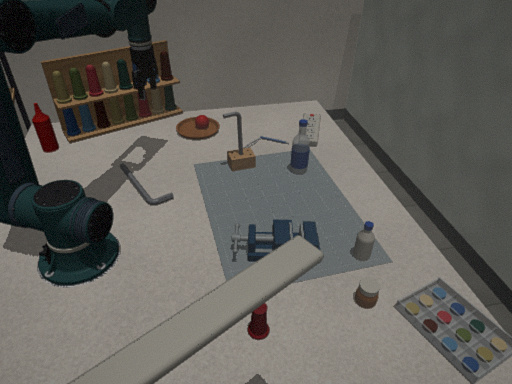

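The real key is the upright one in the block: scene (355,230), side (240,130). The look-alike is the larger grey key lying flat: scene (370,207), side (145,185). The handle is at scene (235,207), so vice +x points down-left in the image and the left lug is near scene (220,238). I'll check both in one close crop.

```bash
python3 - <<'E'
import cv2,numpy as np
a=cv2.imread("pics/scene0.png");b=cv2.imread("pics/side0.png")
f=lambda im,x,y,w,h:cv2.resize(im[y:y+h,x:x+w],(400,300),interpolation=cv2.INTER_CUBIC)
o=np.vstack([np.hstack([f(a,160,185,100,75),f(a,300,220,112,84)]),np.hstack([f(b,225,210,104,78),f(b,205,100,104,78)])])
cv2.imwrite("pics/crop1.png",o)
E
```

```text
(no output)
```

View pics/crop1.png

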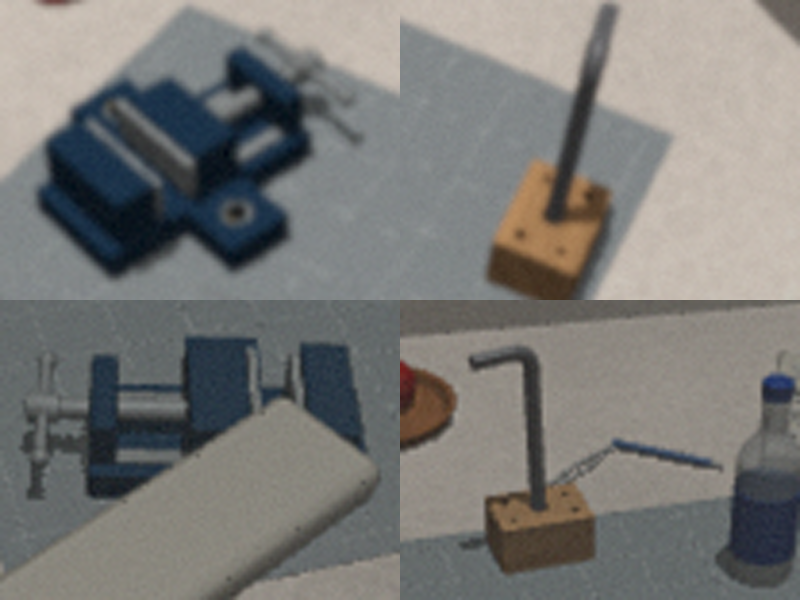

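The crop confirms the choices. The upright key stands in the block's middle hole at scene (344,280), with its short arm at side (224,116) to (238,114). The loose bolt's socket is at scene (219.5,237.7).

```bash
cat > h.py <<'E'
import numpy as np,cv2
from rig import robot,eyes
from scipy.spatial.transform import Rotation as R
def ray(c,u,v):
    d=np.linalg.inv(c["camera_matrix"])@[u,v,1]; T=c["world_from_camera"]; d=T[:3,:3]@d
    return T[:3,3],d/np.linalg.norm(d)
def onz(c,u,v,z):
    o,d=ray(c,u,v); return o+d*(z-o[2])/d[2]
def tri(rs):
    A=0;b=0
    for o,d in rs:
        P=np.eye(3)-np.outer(d,d);A=A+P;b=b+P@o
    p=np.linalg.solve(A,b);return p,[np.linalg.norm((np.eye(3)-np.outer(d,d))@(p-o)) for o,d in rs]
def proj(c,p):
    T=np.linalg.inv(c["world_from_camera"]);q=c["camera_matrix"]@(T[:3,:3]@np.array(p,float)+T[:3,3]);return q[:2]/q[2]
def save(c,n,box=None,size=None):
    im=cv2.cvtColor(c["frame"],cv2.COLOR_RGB2BGR)
    if box: x,y,w,h=box;im=im[y:y+h,x:x+w]
    if size: im=cv2.resize(im,size,interpolation=cv2.INTER_CUBIC)
    cv2.imwrite(f"pics/{n}.png",im)
E
python3 - <<'E'
from h import *
np.set_printoptions(precision=1,suppress=True)
a=eyes.camera("scene");b=eyes.camera("side")
print("bolt",onz(a,219.5,237.7,26))
f=lambda x,y:(160+x/4,185+y/4)
for p,z in[((235,262),0),((288,238),0),((240,165),72),((120,105),72),((45,140),72),((155,213),72),((118,275),0),((40,205),0)]: print(p,z,onz(a,*f(*p),z))
print("hole",onz(a,344,280.2,50),onz(b,240.9,154,50))
g=lambda x,y:(205+(x-400)/3.846,100+(y-300)/3.846)
print("bend",onz(b,*g(532,357),214),"tip",onz(b,*g(473,361),214))
k=lambda x,y:(300+(x-400)/3.57,220+y/3.57)
print("scene tip",onz(a,*k(610,10),214),"bend", onz(a,*k(598,48),214))
print(b['world_from_camera'][:3,3])
w=eyes.camera("wrist");T=w["world_from_camera"];s=robot.sense()
Rt=R.from_euler('xyz',s['tool_rot']).as_matrix()
print("cam in tool",Rt.T@(T[:3,3]-s['ee_pos']));print(Rt.T@T[:3,:3]);print(w["camera_matrix"])
E
```

```text
bolt [577.  -18.6  26. ]
(235, 262) 0 [601.2  -4.1   0. ]
(288, 238) 0 [558.7  14.5   0. ]
(240, 165) 72 [572.9 -18.5  72. ]
(120, 105) 72 [ 574.5 -131.9   72. ]
(45, 140) 72 [ 636.  -153.4   72. ]
(155, 213) 72 [646.4 -39.6  72. ]
(118, 275) 0 [661.6 -67.8   0. ]
(40, 205) 0 [ 641.5 -162.9    0. ]
hole [526.  362.4  50. ] [526.3 351.3  50. ]
bend [518.8 335.9 214. ] tip [467.4 338.2 214. ]
scene tip [469.4 347.9 214. ] bend [509.  355.9 214. ]
[ 294.7 -846.8  815.7]
cam in tool [  67.9   -0.6 -142.1]
[[ 0.  -1.  -0.3]
 [ 1.   0.  -0. ]
 [ 0.  -0.3  1. ]]
[[285.1   0.  256.4]
 [  0.  285.1 192.2]
 [  0.    0.    1. ]]
```

```bash
cat >> h.py <<'E'
def RT(yaz,tilt=0):
    """tool z down, tool y at azimuth yaz deg; then turned about tool y so that tool z tilts towards -x_tool by tilt deg"""
    a=np.radians(yaz);y=np.array([np.cos(a),np.sin(a),0]);z=np.array([0,0,-1.]);x=np.cross(y,z)
    return np.column_stack([x,y,z])@R.from_euler('y',-tilt,degrees=True).as_matrix()
def rows(p,Rt,n,p0=None,R0=None):
    """print total in tool axes and equal rows for straight line, from measured pose"""
    s=robot.sense()
    p0=s['ee_pos'] if p0 is None else np.array(p0,float); R0=R.from_euler('xyz',s['tool_rot']) if R0 is None else R.from_matrix(R0)
    rv=(R0.inv()*R.from_matrix(Rt)).as_rotvec(); d=np.array(p,float)-p0; out=[]
    for i in range(n):
        Ri=R0*R.from_rotvec(rv*i/n); out.append(np.r_[np.degrees(rv)/n,Ri.inv().apply(d)/n/10])
    print("turn %.1f deg, dist %.0f"%(np.degrees(np.linalg.norm(rv)),np.linalg.norm(d)))
    for o in out: print(np.round(o,2).tolist())
    return out
E
python3 - <<'E'
from h import *
rows([577,10,200],RT(0),15)
E
```

```text
turn 65.5 deg, dist 603
[-0.0, 0.0, 4.37, -3.47, -2.01, 0.21]
[-0.0, 0.0, 4.37, -3.62, -1.74, 0.21]
[-0.0, 0.0, 4.37, -3.74, -1.46, 0.21]
[-0.0, 0.0, 4.37, -3.84, -1.17, 0.21]
[-0.0, 0.0, 4.37, -3.92, -0.88, 0.21]
[-0.0, 0.0, 4.37, -3.97, -0.57, 0.21]
[-0.0, 0.0, 4.37, -4.01, -0.27, 0.21]
[-0.0, 0.0, 4.37, -4.01, 0.04, 0.21]
[-0.0, 0.0, 4.37, -4.0, 0.34, 0.21]
[-0.0, 0.0, 4.37, -3.96, 0.65, 0.2]
[-0.0, 0.0, 4.37, -3.9, 0.95, 0.2]
[-0.0, 0.0, 4.37, -3.82, 1.24, 0.2]
[-0.0, 0.0, 4.37, -3.71, 1.53, 0.2]
[-0.0, 0.0, 4.37, -3.59, 1.81, 0.2]
[-0.0, 0.0, 4.37, -3.44, 2.07, 0.2]
```

move_arm --motion '[0,0,4.4,-3.5,-2,0.2,1,0,0,4.4,-3.6,-1.7,0.2,1,0,0,4.4,-3.7,-1.5,0.2,1,0,0,4.4,-3.8,-1.2,0.2,1,0,0,4.4,-3.9,-0.9,0.2,1,0,0,4.4,-4,-0.6,0.2,1,0,0,4.4,-4,-0.3,0.2,1,0,0,4.4,-4,0,0.2,1,0,0,4.4,-4,0.3,0.2,1,0,0,4.4,-4,0.6,0.2,1]'

```text
time: 1.25
ee_pos: [458.3, 170.6, 211.3]
tool_rot: [3.141, -0.0, 1.944]
wrist_force: [0.2, 1.1, -0.3]
finger_gap: 85.3
gripper_force: 0.0
```

move_arm --motion '[0,0,4.4,-3.9,1,0.2,1,0,0,4.4,-3.8,1.2,0.2,1,0,0,4.4,-3.7,1.5,0.2,1,0,0,4.4,-3.6,1.8,0.2,1,0,0,4,-3.4,2.1,0.2,1,0,0,0,0,0,0,1,0,0,0,0,0,0,1]'

```text
time: 1.95
ee_pos: [573.0, 7.8, 200.5]
tool_rot: [-3.14, -0.001, 1.569]
wrist_force: [0.4, 0.7, -0.3]
finger_gap: 85.4
gripper_force: 0.0
```

```bash
python3 - <<'E'
from h import *
s=robot.sense();print(s['time'],s['ee_pos'],s['tool_rot'],s['qpos'],s['wrist_force'])
w=eyes.camera("wrist");save(w,"w1",size=(768,576));np.savez("w1.npz",**w)
print(proj(w,[577,-18.6,26]))
E
```

```text
1.95 [573.01635651   7.8259435  200.5389717 ] [-3.13994471e+00 -6.89783559e-04  1.56862166e+00] [-8.55843214e-02  1.47485065e-01  1.36497169e+00  5.51082753e-04
  1.63083557e+00 -8.33776200e-02] [ 0.3901878   0.72882269 -0.25247489]
[260.40946077 196.85577844]
```

View pics/w1.png

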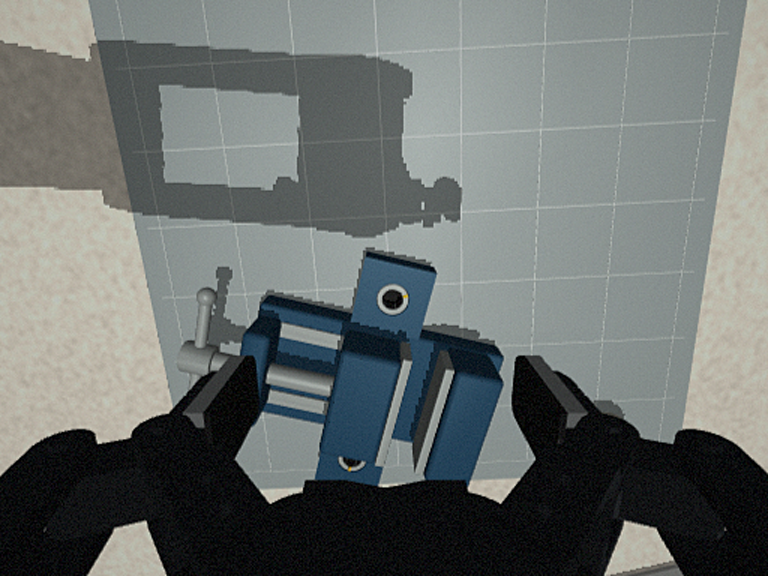

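The wrist view shows the left lug with its bolt socket at (392,299), which is (261.5,199.3) unscaled. That agrees with the predicted (260,197). Next I'll measure the hexagon's orientation and the vice yaw.

```bash
python3 - <<'E'
from h import *
np.set_printoptions(precision=2,suppress=True)
w=dict(np.load("w1.npz"));f=w["frame"]
x0,y0=241,180
c=f[y0:y0+40,x0:x0+40]
g=cv2.resize(cv2.cvtColor(c,cv2.COLOR_RGB2GRAY),None,fx=8,fy=8,interpolation=cv2.INTER_CUBIC)
hsv=cv2.cvtColor(cv2.resize(c,None,fx=8,fy=8,interpolation=cv2.INTER_CUBIC),cv2.COLOR_RGB2HSV)
ring=((hsv[...,1]<70)&(hsv[...,2]>95)).astype(np.uint8)
cs,_=cv2.findContours(ring,cv2.RETR_EXTERNAL,cv2.CHAIN_APPROX_NONE)
b=max(cs,key=cv2.contourArea);(e,ax,an)=cv2.fitEllipse(b)
u,v=x0+(e[0]+.5)/8-.5,y0+(e[1]+.5)/8-.5
print("ring px",u,v,np.array(ax)/8,"bolt",onz(w,u,v,26))
p=onz(w,u,v,26)
# hex boundary: radial gray profile in world plane
prof=[]
G=cv2.cvtColor(f,cv2.COLOR_RGB2GRAY).astype(np.float32)
for t in range(0,360,10):
    r=np.linspace(4,11,50);q=[proj(w,p+[k*np.cos(np.radians(t)),k*np.sin(np.radians(t)),0]) for k in r]
    q=np.array(q,np.float32);val=cv2.remap(G,q[:,:1],q[:,1:],cv2.INTER_CUBIC).ravel()
    i=np.argmax(val>85);prof.append(r[i])
print(np.array(prof))
pr=np.array(prof);t=np.radians(np.arange(0,360,10));z=(pr*np.exp(-6j*t)).sum();print("corner az mod 60:",(np.degrees(np.angle(z))/-6*-1)%60 ,abs(z))
cv2.imwrite("pics/b1.png",cv2.cvtColor(cv2.resize(f[170:230,221:301],(800,600),interpolation=cv2.INTER_CUBIC),cv2.COLOR_RGB2BGR))
for n,(a,bb) in {"lugL":((236,167.5),(290,179)),"jaw":((271,231),(251,310))}.items(): pass
for a in [(244,167.5),(290,179)]: print(onz(w,*a,26))
E
```

```text
ring px 261.20191955566406 199.03307342529297 [19.35 19.59] bolt [577.93 -21.24  26.  ]
[8.14 8.14 8.   8.   8.14 7.71 7.57 7.43 7.57 7.71 7.71 7.86 7.71 7.71
 7.57 7.71 8.   8.   8.   8.   8.14 8.14 8.   8.14 8.29 8.14 8.29 8.29
 8.43 8.43 8.43 8.43 8.29 8.29 8.57 8.43]
corner az mod 60: 15.916061090775566 1.4914723584157454
[558.44  15.9   26.  ]
[610.65   2.56  26.  ]
```

View pics/b1.png

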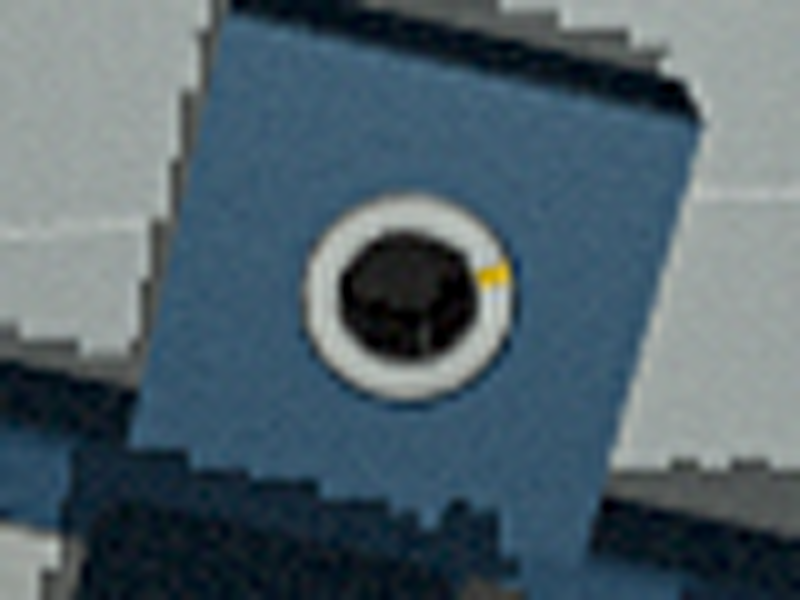

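The yellow corner mark is at crop (495,275) against the centre (409,298), so the socket corners are at world azimuths of about 15.5°, 75.5° and 135.5°. The vice yaw is -14.3° and the bolt is at (578,-20). Next I'll hover over the key.

```bash
python3 - <<'E'
from h import *
rows([524,353,290],RT(101),13)
E
```

```text
turn 101.0 deg, dist 359
[-0.0, -0.01, -7.77, 2.65, -0.38, -0.68]
[-0.0, -0.01, -7.77, 2.68, -0.02, -0.68]
[-0.0, -0.01, -7.77, 2.65, 0.35, -0.68]
[-0.0, -0.01, -7.77, 2.58, 0.7, -0.68]
[-0.0, -0.01, -7.77, 2.46, 1.04, -0.68]
[-0.0, -0.01, -7.77, 2.3, 1.37, -0.68]
[-0.0, -0.01, -7.77, 2.09, 1.67, -0.68]
[-0.0, -0.01, -7.77, 1.85, 1.93, -0.68]
[-0.0, -0.01, -7.77, 1.57, 2.17, -0.68]
[-0.0, -0.01, -7.77, 1.26, 2.36, -0.68]
[-0.0, -0.01, -7.77, 0.93, 2.51, -0.68]
[-0.0, -0.01, -7.77, 0.58, 2.61, -0.68]
[-0.0, -0.01, -7.77, 0.23, 2.67, -0.68]
```

move_arm --motion '[0,0,-7.8,2.65,-0.4,-0.7,1,0,0,-7.8,2.7,0,-0.7,1,0,0,-7.8,2.65,0.35,-0.7,1,0,0,-7.8,2.6,0.7,-0.7,1,0,0,-7.8,2.45,1.05,-0.7,1,0,0,-7.8,2.3,1.35,-0.7,1,0,0,-7.8,2.1,1.65,-0.7,1,0,0,-7.8,1.85,1.95,-0.7,1,0,0,-7.8,1.55,2.15,-0.7,1,0,0,-7.8,1.25,2.35,-0.7,1]'

```text
time: 3.0
ee_pos: [533.2, 275.6, 272.2]
tool_rot: [3.141, 0.0, 2.94]
wrist_force: [0.1, 0.6, 0.7]
finger_gap: 85.4
gripper_force: 0.0
```

move_arm --motion '[0,0,-7.8,0.95,2.5,-0.7,1,0,0,-7.8,0.6,2.6,-0.7,1,0,0,-7.4,0.2,2.7,-0.6,1,0,0,0,0,0,0,1,0,0,0,0,0,0,1]'

```text
time: 3.5
ee_pos: [521.8, 354.0, 291.7]
tool_rot: [-3.141, 0.0, -2.949]
wrist_force: [-0.8, -0.4, 1.0]
finger_gap: 85.8
gripper_force: 0.0
```

```bash
python3 - <<'E'
from h import *
s=robot.sense();print(s['time'],s['ee_pos'],s['tool_rot'],s['qpos'],s['wrist_force'])
w=eyes.camera("wrist");save(w,"w2");np.savez("w2.npz",**w)
print(proj(w,[524,355,214]),proj(w,[469,344,214]),proj(w,[526,356,50]))
E
```

```text
3.5 [521.77972328 354.02113302 291.6668497 ] [-3.14141925e+00  3.09020222e-04 -2.94860447e+00] [ 5.06391586e-01  2.68291461e-01  1.04298370e+00 -2.69226590e-04
  1.83007697e+00 -1.25746195e+00] [-0.79013786 -0.35414945  1.02632893]
[257.66460759 203.4572551 ] [257.4715837  132.83335781] [257.64833873 168.20437359]
```

View pics/w2.png

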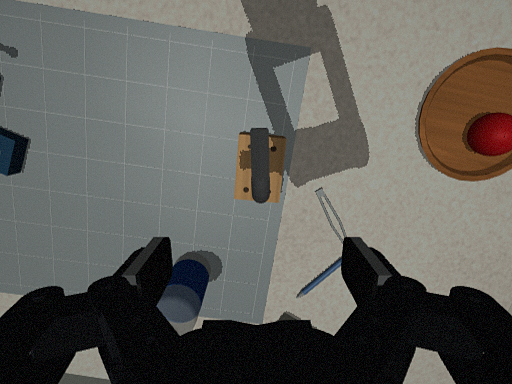

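The picture shows the key from above, bend at (261,203) and tip at (260,127), lined up with the tool's x. The water bottle is at (185,285), so I'll check its clearance.

```bash
python3 - <<'E'
from h import *
np.set_printoptions(precision=1,suppress=True)
w=dict(np.load("w2.npz"));f=w["frame"]
m=np.zeros(f.shape[:2],np.uint8);sub=f[100:215,235:290];h=cv2.cvtColor(sub,cv2.COLOR_RGB2HSV)
k=((h[...,1]<60)&(h[...,2]<90)).astype(np.uint8)
k=cv2.morphologyEx(k,cv2.MORPH_OPEN,np.ones((5,5)))
n,l,st,ce=cv2.connectedComponentsWithStats(k);print(st,ce)
i=1+np.argmax(st[1:,4]);ys,xs=np.nonzero(l==i);xs=xs+235;ys=ys+100
for y in range(ys.min(),ys.max()+1,8): r=xs[ys==y];print(y,r.min(),r.max(),onz(w,r.mean(),y,216)[:2])
a,b=eyes.camera("scene"),eyes.camera("side")
print("bottle cap top",onz(a,286,280,200),onz(b,302.5,122,200))
T=w["world_from_camera"];print(T[:3,3])
for u,v in [(183,255),(185,262)]:print(onz(w,u,v,0))
E
```

```text
[[   0    0   55  115 4231]
 [  29    0   26   71  808]
 [  15   28   20   75 1286]] [[24.3 61.3]
 [44.9 24.6]
 [24.8 63.3]]
128 251 267 [465.2 344.4]
136 251 268 [470.9 345.9]
144 251 268 [476.7 347.1]
152 251 268 [482.7 348.3]
160 251 268 [488.7 349.5]
168 251 268 [494.8 350.7]
176 252 268 [500.9 352.3]
184 252 268 [507.3 353.6]
192 253 268 [513.6 355.2]
200 255 265 [520.2 356.1]
bottle cap top [721.  282.1 200. ] [719.9 271.6 200. ]
[454.9 340.5 433.9]
[704.8 263.4   0. ]
[717.2 268.4  -0. ]
```

Bottle clearance is about 200 mm, so that's fine. The key's short arm is at azimuth 192° and its axis near (522,356.5). I'll descend and grip the bend so I can turn the key in its round hole, pointing the short arm outward for the later grasp.

move_arm --motion '[0,0,-0.9,-0.1,0.24,3.5,1,0,0,0,0,0,3.5,1,0,0,0,0,0,2.5,1,0,0,0,0,0,1.5,1,0,0,0,0,0,0,0,0,0,0,0,0,0,0,0,0,0,0,0,0,0,0,0,0,0,0,0,0,0,0,0,0,0,0,0]'

```text
time: 4.55
ee_pos: [524.2, 355.8, 183.0]
tool_rot: [3.141, 0.003, -2.935]
wrist_force: [-1.5, 1.3, 10.2]
finger_gap: 12.7
gripper_force: 51.5
```

move_arm --motion '[0,0,0,0,0,-0.2,0,0,0,8.5,0,0,0,0,0,0,8.5,0,0,0,0,0,0,8.5,0,0,0,0,0,0,8.5,0,0,0,0,0,0,8.5,0,0,0,0,0,0,8.5,0,0,0,0,0,0,8.5,0,0,0,0,0,0,8.5,0,0,0,0,0,0,8.5,0,0,0,0]'

```text
time: 5.55
ee_pos: [524.0, 356.9, 183.3]
tool_rot: [3.139, -0.003, 2.008]
wrist_force: [0.8, 2.3, -2.8]
finger_gap: 12.5
gripper_force: 59.1
```

move_arm --motion '[0,0,8.5,0,0,0,0,0,0,8.5,0,0,0,0,0,0,8.5,0,0,0,0,0,0,8.5,0,0,0,0,0,0,8.5,0,0,0,0,0,0,8.5,0,0,0,0,0,0,8.5,0,0,0,0,0,0,8.5,0,0,0,0,0,0,8.5,0,0,0,0,0,0,8.5,0,0,0,0]'

```text
time: 6.55
ee_pos: [524.2, 356.7, 183.4]
tool_rot: [-3.14, -0.003, 0.524]
wrist_force: [1.5, 2.5, -1.3]
finger_gap: 12.7
gripper_force: 58.9
```

move_arm --motion '[0,0,0,0,0,0,1,0,0,0,0,0,0,1,0,0,0,0,0,0,1,0,0,0,0,0,-3,1,0,0,0,0,0,-3,1,0,0,-4,0,0,-1,1,0,0,-8.5,0,0,0,1,0,0,-8.5,0,0,0,1,0,0,-8.5,0,0,0,1,0,0,-8.5,0,0,0,1]'

```text
time: 7.55
ee_pos: [523.6, 355.2, 253.6]
tool_rot: [3.141, 0.0, 1.2]
wrist_force: [0.9, 0.2, 0.5]
finger_gap: 85.1
gripper_force: 0.0
```

move_arm --motion '[0,0,-8.5,0,0,0,1,0,0,-8.5,0,0,0,1,0,0,-8.5,0,0,0,1,0,0,-8.5,0,0,0,1,0,0,-8.5,0,0,0,1,0,0,-8.5,0,0,0,1,0,0,-8.5,0,0,0,1,0,0,-8.5,0,0,0,1,0,0,-8.5,0,0,0,1,0,0,-8.5,0,0,0,1]'

```text
time: 8.55
ee_pos: [523.6, 355.2, 253.5]
tool_rot: [-3.142, 0.0, 2.684]
wrist_force: [0.7, -0.3, 0.7]
finger_gap: 85.4
gripper_force: 0.0
```

move_arm --motion '[0,0,-8.5,0,0,0,1,0,0,-8.5,0,0,0,1,0,0,-8.5,0,0,0,1,0,0,-8.5,0,0,0,1,0,0,-8.5,0,0,0,1,0,0,-8.5,0,0,0,1,0,0,-6,0,0,0,1,0,0,0,0,0,0,1]'

```text
time: 9.35
ee_pos: [523.6, 355.2, 253.4]
tool_rot: [-3.141, -0.0, -2.611]
wrist_force: [-0.1, -0.8, -0.7]
finger_gap: 85.4
gripper_force: 0.0
```

```bash
python3 - <<'E'
from h import *
s=robot.sense();print(s['time'],s['ee_pos'],s['tool_rot'],s['qpos'],s['wrist_force'])
w=eyes.camera("wrist");np.savez("w3.npz",**w);save(w,"w3")
f=w["frame"];print(proj(w,[525,357,214]),proj(w,[574,330,214]),proj(w,[574,384,214]))
c=f[:,200:320];h=cv2.cvtColor(c,cv2.COLOR_RGB2HSV)
k=((h[...,1]<60)&(h[...,2]<90)).astype(np.uint8);k=cv2.morphologyEx(k,cv2.MORPH_OPEN,np.ones((5,5)))
n,l,st,ce=cv2.connectedComponentsWithStats(k);print(st,ce)
a=eyes.camera("scene")
print("red bottle",onz(a,497,192,0),"plate",onz(a,467,310,0))
E
```

```text
9.35 [523.59262377 355.23695443 253.44313462] [-3.14146201e+00 -5.74097486e-05 -2.61111805e+00] [ 5.06617357e-01  2.71506728e-01  1.11402255e+00 -1.34275037e-04
  1.75611765e+00 -1.59467831e+00] [-0.08354784 -0.79092735 -0.73038554]
[258.01025168 220.49100954] [189.92976304 258.34549235] [255.79588577 291.99987476]
[[    0     0   120   384 41229]
 [   96     0     9     9    70]
 [  103    14     5     5    25]
 [   81    31    39   133  2832]
 [   52   169    12    30   285]
 [   47   200    21   110  1614]
 [   47   300     5     5    25]] [[ 57.03698853 196.78481166]
 [100.31428571   3.75714286]
 [105.          16.        ]
 [ 94.93149718  86.83580508]
 [ 57.34385965 183.0877193 ]
 [ 58.31536555 250.7850062 ]
 [ 49.         302.        ]]
red bottle [-179.73517294  635.39059257    0.        ] plate [3.87165850e+02 6.66105821e+02 1.13686838e-13]
```

View pics/w3.png

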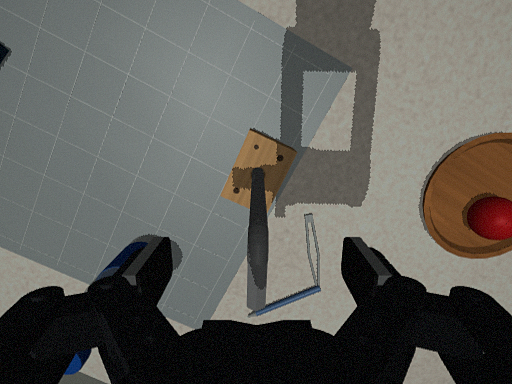

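The key now leans outward under its short arm's weight: hole at (257,172), tip near (257,308). I'll work out the bend's position so I can regrip it.

```bash
python3 - <<'E'
from h import *
np.set_printoptions(precision=1,suppress=True)
w=dict(np.load("w3.npz"))
for z in (205,214): print(onz(w,257,309,z),onz(w,257,268,z), onz(w,257,288,z))
b=eyes.camera("side");save(b,"s2",box=(190,85,96,72),size=(768,576))
print(proj(b,[525,357,50]),proj(b,[525,357,214]))
E
```

```text
[592.1 395.7 205. ] [561.1 377.5 205. ] [575.9 386.2 205. ]
[586.1 392.2 214. ] [556.6 374.8 214. ] [570.7 383.1 214. ]
[240.2 153.2] [239.9 111.9]
```

View pics/s2.png

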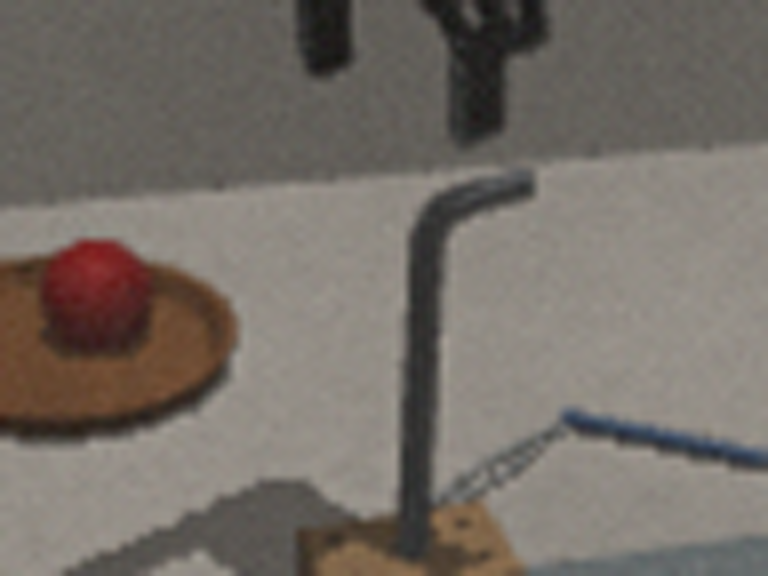

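move_arm --motion '[0,0,1.5,-1.4,0.1,3.5,1,0,0,0,0,0,2.5,1,0,0,0,0,0,1.2,1,0,0,0,0,0,0,0,0,0,0,0,0,0,0,0,0,0,0,0,0,0,0,0,0,0,0,0,0,0,0,0,0,0,0,0]'

```text
time: 10.3
ee_pos: [535.7, 363.6, 182.9]
tool_rot: [3.142, 0.003, -2.638]
wrist_force: [0.0, 0.2, 8.3]
finger_gap: 12.4
gripper_force: 52.7
```

move_arm --motion '[0,0,0,0.6,0,-0.1,0,0,0,0,0.6,0,-0.1,0,0,0,8.5,0,0,0,0,0,0,8.5,0,0,0,0,0,0,8.5,0,0,0,0,0,0,8.5,0,0,0,0,0,0,8.5,0,0,0,0,0,0,8.5,0,0,0,0,0,0,8.5,0,0,0,0,0,0,8.5,0,0,0,0]'

```text
time: 11.3
ee_pos: [524.9, 357.8, 183.5]
tool_rot: [3.139, 0.001, 2.452]
wrist_force: [2.2, 2.6, -1.0]
finger_gap: 12.8
gripper_force: 58.9
```

move_arm --motion '[0,0,8.5,0,0,0,0,0,0,8.5,0,0,0,0,0,0,5,0,0,0,0,0,0,0,0,0,0,0]'

```text
time: 11.7
ee_pos: [525.0, 357.7, 183.5]
tool_rot: [3.139, -0.0, 2.075]
wrist_force: [3.4, 2.1, -0.7]
finger_gap: 12.7
gripper_force: 58.9
```

```bash
python3 - <<'E'
from h import *
np.set_printoptions(precision=4,suppress=True)
s=robot.sense();print(s['time'],s['ee_pos'],np.degrees(s['tool_rot']),s['qpos'],s['wrist_force'])
# fit planar FK: lat, a1,L2,L3,e,c from tool-down samples
from scipy.optimize import least_squares
S=[([1.0409,.08799,1.37231,1.6836],(227.41,500.22,230.09)),([-.08558,.14749,1.36497,1.63084],(573.02,7.83,200.54)),([.50639,.26829,1.04298,1.83008],(521.78,354.02,291.67)),([.50662,.27151,1.11402,1.75612],(523.59,355.24,253.44)),(s['qpos'][[0,1,2,4]],s['ee_pos'])]
def res(p):
    lat,a1,L2,L3,c=p;o=[]
    for q,x in S:
        r=a1+L2*np.sin(q[1])+L3*np.sin(q[1]+q[2]);z=c+L2*np.cos(q[1])+L3*np.cos(q[1]+q[2])
        o+=[r*np.cos(q[0])-lat*np.sin(q[0])-x[0],r*np.sin(q[0])+lat*np.cos(q[0])-x[1],z-x[2]]
    return np.array(o)
f=least_squares(res,[57,0,300,400,0]);print(f.x,f.fun)
E
```

```text
11.7 [525.0036 357.7497 183.5436] [179.8778  -0.0047 118.8621] [0.5089 0.2885 1.2305 0.0001 1.6204 0.0052] [ 3.4173  2.0814 -0.7263]
[  56.6177   -0.5088  489.4307  505.066  -311.7849] [-1.0558 -1.7876  1.3569  5.3355 -0.6212  1.2391 -9.3387 -5.0625 -1.9218
 -2.669  -1.4144 -0.6861  9.0402  5.0378  0.0119]
```

```bash
python3 - <<'E'
from h import *
A=[525,358,250];R0=RT(28.9);B=[476,446,230];RB=RT(29,40);C=[486,427,138];RC=RT(29,70)
rows(B,RB,6,A,R0);rows(C,RC,4,B,RB)
E
```

```text
turn 40.0 deg, dist 103
[-0.01, -6.67, -0.02, 1.68, -0.01, 0.33]
[-0.01, -6.67, -0.02, 1.71, -0.01, 0.14]
[-0.01, -6.67, -0.02, 1.71, -0.01, -0.06]
[-0.01, -6.67, -0.02, 1.69, -0.0, -0.26]
[-0.01, -6.67, -0.02, 1.65, -0.0, -0.46]
[-0.01, -6.67, -0.02, 1.59, -0.0, -0.64]
turn 30.0 deg, dist 94
[0.0, -7.5, -0.0, 1.07, -0.01, 2.11]
[0.0, -7.5, -0.0, 1.33, -0.01, 1.95]
[0.0, -7.5, -0.0, 1.58, -0.01, 1.76]
[0.0, -7.5, -0.0, 1.79, -0.01, 1.54]
```

move_arm --motion '[0,0,0,0,0,0,1,0,0,0,0,0,0,1,0,0,0,0,0,0,1,0,0,0,0,0,-3,1,0,0,0,0,0,-3.7,1,0,0,0,0,0,0,1]'

```text
time: 12.3
ee_pos: [526.3, 358.5, 257.6]
tool_rot: [3.13, -0.0, 2.075]
wrist_force: [0.4, -0.3, 0.7]
finger_gap: 85.1
gripper_force: 0.0
```

move_arm --motion '[0,-6.7,0,1.7,0,0.4,1,0,-6.7,0,1.7,0,0.2,1,0,-6.7,0,1.7,0,0,1,0,-6.7,0,1.7,0,-0.2,1,0,-6.7,0,1.65,0,-0.4,1,0,-6.5,0,1.6,0,-0.6,1,0,0,0,0,0,0,1]'

```text
time: 13.0
ee_pos: [472.5, 448.4, 220.2]
tool_rot: [-3.127, 0.702, 2.091]
wrist_force: [-0.8, -0.6, -1.2]
finger_gap: 85.2
gripper_force: 0.0
```

```bash
python3 - <<'E'
from h import *
s=robot.sense();print(s['time'],s['ee_pos'],s['tool_rot'],s['qpos'],s['wrist_force'])
rows([486,427,138],RT(29,70),5)
E
```

```text
13.0 [472.53014782 448.4002278  220.20549011] [-3.12738642  0.70159773  2.0907129 ] [ 0.9615746   0.53033183  0.98266249 -0.65880212  1.909579    0.31103754] [-0.77190058 -0.56562414 -1.22624869]
turn 29.8 deg, dist 86
[-0.03, -5.96, 0.13, 0.68, 0.04, 1.58]
[-0.03, -5.96, 0.13, 0.84, 0.04, 1.5]
[-0.03, -5.96, 0.13, 0.99, 0.04, 1.41]
[-0.03, -5.96, 0.13, 1.13, 0.04, 1.3]
[-0.03, -5.96, 0.13, 1.26, 0.03, 1.17]
```

```bash
python3 - <<'E'
from h import *
rows([489,421,152],RT(29,60),4)
E
```

```text
turn 19.8 deg, dist 75
[-0.05, -4.95, 0.16, 0.49, 0.04, 1.82]
[-0.05, -4.95, 0.16, 0.65, 0.04, 1.77]
[-0.05, -4.95, 0.16, 0.8, 0.04, 1.71]
[-0.05, -4.95, 0.16, 0.94, 0.03, 1.63]
```

move_arm --motion '[0,-5,0.1,0.5,0,1.8,1,0,-5,0.1,0.7,0,1.8,1,0,0,0,0,0,0,1]'

```text
time: 13.3
ee_pos: [482.4, 430.1, 186.0]
tool_rot: [-3.128, 0.876, 2.083]
wrist_force: [-0.0, 0.9, -1.4]
finger_gap: 85.8
gripper_force: 0.0
```

```bash
python3 - <<'E'
from h import *
s=robot.sense();print(s['time'],s['ee_pos'],s['tool_rot'],s['qpos'],s['wrist_force'])
rows([489,421,152],RT(29,60),2)
b=eyes.camera("side");save(b,"s3",box=(190,60,128,96),size=(768,576))
print(proj(b,[525,357,50]),proj(b,[525,357,214]))
E
```

```text
13.3 [482.44566749 430.09825472 185.96065139] [-3.12750806  0.87578381  2.08324697] [ 0.98391715  0.59074673  1.04223458 -0.79752247  1.89743621  0.36494934] [-0.03359507  0.87060958 -1.43900737]
turn 9.8 deg, dist 36
[-0.25, -4.91, 0.14, 0.95, 0.08, 1.51]
[-0.25, -4.91, 0.14, 1.07, 0.07, 1.43]
[240.2406011  153.21510446] [239.94534674 111.86179484]
```

View pics/s3.png

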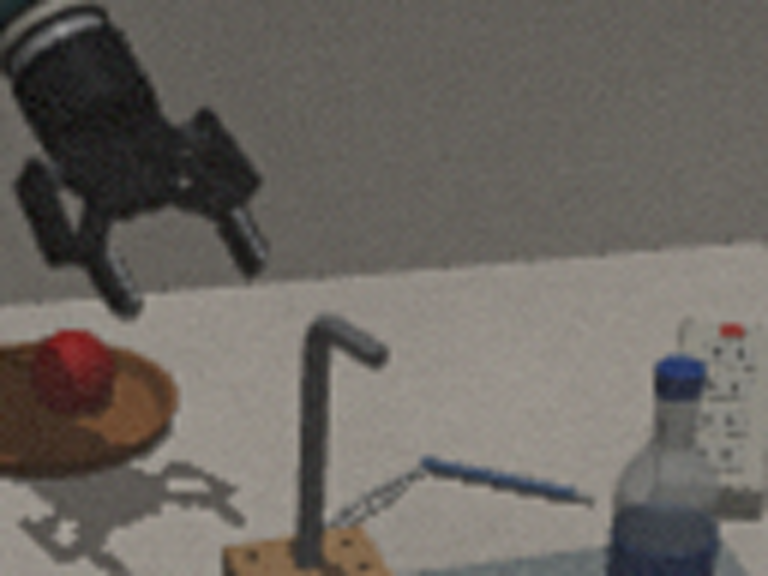

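The key is as intended: bend at crop (325,325), short arm pointing toward the side camera with its tip at (378,357), and the open gripper up-left of it. I'll close in now.

move_arm --motion '[-0.2,-4.9,0.1,0.95,0.1,1.5,1,-0.2,-4.9,0.1,1.05,0.1,1.4,1,0,0,0,0,0,0,1,0,0,0,0,0,0,1]'

```text
time: 13.75
ee_pos: [491.5, 422.9, 159.9]
tool_rot: [3.121, 1.041, 2.056]
wrist_force: [-0.0, -0.0, 0.6]
finger_gap: 85.3
gripper_force: 0.0
```

```bash
python3 - <<'E'
from h import *
s=robot.sense();print(s['time'],s['ee_pos'],s['tool_rot'],s['qpos'],s['wrist_force'])
rows([535.5,338,97.5],RT(29,60),4)
w=eyes.camera("wrist");save(w,"w4");np.savez("w4.npz",**w)
print(proj(w,[525,357,50]),proj(w,[527.5,352.5,107]),proj(w,[532,344,214]))
E
```

```text
13.75 [491.51728275 422.92607159 159.92289779] [3.12071188 1.04133912 2.05614133] [ 1.00744446  0.66637232  1.06981695 -0.92968462  1.90018749  0.42544395] [-0.00885371 -0.00718537  0.55469041]
turn 0.7 deg, dist 114
[0.04, -0.08, -0.15, 0.14, -0.08, 2.85]
[0.04, -0.08, -0.15, 0.14, -0.07, 2.85]
[0.04, -0.08, -0.15, 0.15, -0.07, 2.85]
[0.04, -0.08, -0.15, 0.15, -0.07, 2.85]
[252.76836601 124.98153874] [253.31071678 188.00075385] [254.20753897 320.6225549 ]
```

View pics/w4.png

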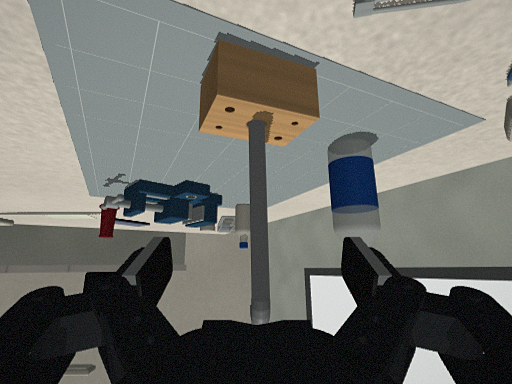

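The wrist view (inverted) shows the long arm centred at x≈259 with clear space around it. I'll move forward and grip.

move_arm --motion '[0,0,-0.1,0.15,0.05,2.85,1,0,0,-0.1,0.15,0.05,2.85,1,0,0,-0.1,0.15,0,2.85,1,0,0,-0.1,0.15,0,2.85,1,0,0,0,0,0,0,0,0,0,0,0,0,0,0,0,0,0,0,0,0,0,0,0,0,0,0,0,0,0,0,0,0,0,0,0]'

```text
time: 14.7
ee_pos: [538.4, 341.4, 97.2]
tool_rot: [3.132, 1.043, 2.071]
wrist_force: [-2.7, -2.1, 6.0]
finger_gap: 12.9
gripper_force: 60.4
```

move_arm --motion '[0,0,0,0,0,0,0]'

```text
time: 14.8
ee_pos: [538.3, 341.1, 97.2]
tool_rot: [3.132, 1.044, 2.071]
wrist_force: [-1.9, 0.8, 4.4]
finger_gap: 12.6
gripper_force: 58.4
```

```bash
python3 - <<'E'
from h import *
s=robot.sense();print(s['time'],s['ee_pos'],s['tool_rot'],s['qpos'],s['wrist_force'],s['torque'])
Rt=R.from_euler('xyz',s['tool_rot']);print("up 8cm in tool",Rt.inv().apply([0,0,8]))
E
```

```text
14.8 [538.31086597 341.14364281  97.24696806] [3.13227544 1.04398205 2.07142881] [ 0.89098549  0.63319089  1.26033268 -0.94652726  1.7156056   0.47845742] [-1.85054939  0.79642321  4.35529962] [ 0.07275523  0.28047768 -0.17120301]
up 8cm in tool [-6.91530543  0.0374757  -4.02208234]
```

move_arm --motion '[0,0,0,-0.9,0,-0.5,0,0,0,0,-1.4,0,-0.8,0,0,0,0,-1.4,0,-0.8,0,0,0,0,-1.7,0,-1,0,0,0,0,-1.7,0,-1,0,0,0,0,-1.7,0,-1,0,0,0,0,0,0,0,0]'

```text
time: 15.5
ee_pos: [539.4, 340.7, 203.4]
tool_rot: [3.117, 1.042, 2.057]
wrist_force: [0.0, 0.2, -3.2]
finger_gap: 13.0
gripper_force: 58.5
```

```bash
python3 - <<'E'
from h import *
s=robot.sense();print(s['time'],s['ee_pos'],s['tool_rot'],s['qpos'],s['wrist_force'],s['torque'],s['finger_gap'])
a,b=eyes.camera("scene"),eyes.camera("side")
np.savez("sc5.npz",**a);np.savez("sd5.npz",**b)
g=s['ee_pos']-19*R.from_euler('xyz',s['tool_rot']).apply([0,0,1]);print("grasp",g)
def crop(c,p,wd):
    q=proj(c,p).astype(int);x,y=max(0,q[0]-wd//2),max(0,q[1]-wd*3//8)
    print(x,y,400/wd);im=c["frame"][y:y+wd*3//4,x:x+wd];return cv2.resize(im,(400,300),interpolation=cv2.INTER_CUBIC)
o=np.hstack([crop(a,g,100),crop(b,g,100)]);cv2.imwrite("pics/k5.png",cv2.cvtColor(o,cv2.COLOR_RGB2BGR))
E
```

```text
15.5 [539.42293487 340.71292758 203.38113489] [3.11715091 1.04196368 2.05743323] [ 0.88949465  0.53071663  1.18669449 -0.97476691  1.8119636   0.33778826] [ 0.04831847  0.2341987  -3.24285153] [ 0.66983779  0.39084992 -0.00197207] 12.999527226572015
grasp [531.34310784 354.99158554 212.96426183]
301 202 4.0
191 75 4.0
```

View pics/k5.png

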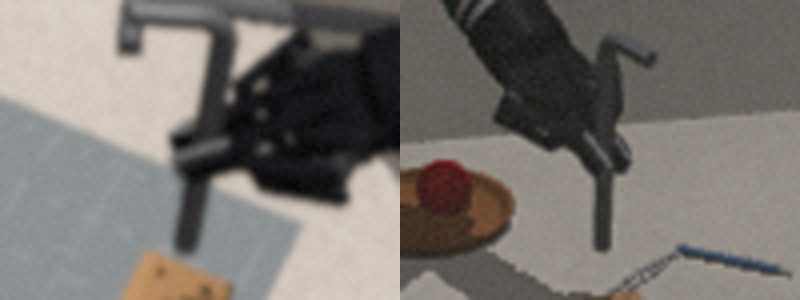

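The key is held by its long arm with the short arm pointing at azimuth about -61°. In the side crop the bend is at (607,42), the tip at (652,60) and the lower end at (600,248). In the scene crop the lower end is at (187,247). I've used up my picture views (in fact one over the limit), so from here I measure with numbers only.

```bash
cat >> h.py <<'E'
def linepix(c,p0,p1,n=25,half=9,thr=None):
    """centre line of a dark bar near the 3D guess p0-p1: midpoints of the dark run across it, fitted with cv2.fitLine; returns two pixels, residual"""
    q0,q1=proj(c,p0),proj(c,p1);d=(q1-q0)/np.linalg.norm(q1-q0);nn=np.array([-d[1],d[0]])
    G=cv2.GaussianBlur(cv2.cvtColor(c["frame"],cv2.COLOR_RGB2GRAY),(3,3),0).astype(np.float32);out=[]
    t=np.arange(-half,half+.01,.1)
    for s in np.linspace(0,1,n):
        q=(q0+(q1-q0)*s)[None]+t[:,None]*nn[None];q=q.astype(np.float32)
        v=cv2.remap(G,q[:,:1],q[:,1:],cv2.INTER_LINEAR).ravel();th=(v.min()+np.percentile(v,80))/2 if thr is None else thr
        i=np.argmin(v);k=v<th;l=i
        while l>0 and k[l-1]:l-=1
        r=i
        while r<len(k)-1 and k[r+1]:r+=1
        if 0<l and r<len(k)-1: out.append(list(q[(l+r)//2])+[ (r-l)*.1])
    out=np.array(out);
    f=cv2.fitLine(out[:,:2].astype(np.float32),cv2.DIST_HUBER,0,.01,.01).ravel();v=f[:2]*np.sign(f[:2]@d);m=f[2:]
    res=np.abs((out[:,:2]-m)@[-v[1],v[0]]).mean()
    return m,m+v*20,res,len(out),np.median(out[:,2])
def line3(cs,p0,p1,**k):
    N=[];O=[]
    for c in cs:
        a,b,res,n,wd=linepix(c,p0,p1,**k);o,da=ray(c,*a);_,db=ray(c,*b);nn=np.cross(da,db);N.append(nn/np.linalg.norm(nn));O.append(o);print("  line res %.2f n %d width %.1f"%(res,n,wd))
    d=np.cross(N[0],N[1]);d/=np.linalg.norm(d);d*=np.sign(d@(np.array(p1,float)-p0))
    p=np.linalg.lstsq(np.array(N+[d]),np.array([N[0]@O[0],N[1]@O[1],d@np.array(p0,float)]),rcond=None)[0]
    return p,d
E
python3 - <<'E'
from h import *
np.set_printoptions(precision=3,suppress=True)
a=dict(np.load("sc5.npz"));b=dict(np.load("sd5.npz"))
bot,r1=tri([ray(a,347.75,263.5),ray(b,241,136.5)]);top,r2=tri([ray(a,357,206.5),ray(b,243.2,86.5)])
print(bot,r1,top,r2,np.linalg.norm(top-bot))
d=(bot-top)/np.linalg.norm(bot-top);print(d)
print(line3([a,b],bot-d*12,bot-d*60))
s=robot.sense();Rt=R.from_euler('xyz',s['tool_rot']);x=Rt.inv().apply(d);print("long arm in tool",x,"angle from +x_tool deg",np.degrees(np.arctan2(x[2],x[0])),np.degrees(np.arcsin(x[1])))
g=s['ee_pos']-19*Rt.apply([0,0,1]);print("grasp dist from bottom",np.linalg.norm(g-bot),"from top",np.linalg.norm(g-top))
tip,_=tri([ray(b,254,90)]*1+[(top-d*0,(np.array([.48,-.87,-.09])))]);print("tip",tip,np.linalg.norm(tip-top))
E
```

```text
[527.5   359.998 118.298] [np.float64(1.5353913251725837), np.float64(1.5353913251727822)] [530.382 345.753 311.575] [np.float64(4.976252119140031), np.float64(4.976252119140092)] 193.82338217515755
[-0.015  0.073 -0.997]
  line res 0.06 n 25 width 6.2
  line res 0.02 n 25 width 4.2
(array([528.581, 358.294, 130.208]), array([ 0.02 , -0.045,  0.999]))
long arm in tool [0.897 0.018 0.441] angle from +x_tool deg 26.185731372002465 1.0228532167174809
grasp dist from bottom 90.03014659012926 from top 103.82928986058043
tip [557.594 301.039 309.523] 52.38384723987403
```

```bash
cat >> h.py <<'E'
PHI=27.5;LG=107.
def keytip(p,Rm,phi=None,lg=None):
    a=np.radians(PHI if phi is None else phi);lg=LG if lg is None else lg
    u=Rm@[np.cos(a),0,np.sin(a)];k=Rm@[-np.sin(a),0,np.cos(a)];g=np.array(p)-19*Rm@[0,0,1]
    o=g-lg*u;return o+56*k,o,u,k
def tcpfor(tip,theta):
    Rm=RT(theta-90,-PHI);t,_,_,_=keytip([0,0,0],Rm);return np.array(tip,float)-t,Rm
E
python3 - <<'E'
from h import *
np.set_printoptions(precision=1,suppress=True)
s=robot.sense();Rm=R.from_euler('xyz',s['tool_rot']).as_matrix();print([x for x in keytip(s['ee_pos'],Rm)])
P,RP=tcpfor([577.5,-20,66],135.5);print(P)
M=(s['ee_pos']+P)/2;M[2]=235
Rh=(R.from_matrix(Rm)*R.from_rotvec((R.from_matrix(Rm).inv()*R.from_matrix(RP)).as_rotvec()/2)).as_matrix()
rows(M,Rh,7);rows(P+[0,0,30],RP,7,M,Rh)
E
```

```text
[array([559.7, 300.8, 312.3]), array([532.4, 349.7, 315. ]), array([-0.,  0., -1.]), array([ 0.5, -0.9, -0. ])]
[494.9  61.1 105.1]
turn 44.2 deg, dist 146
[-0.34, 6.19, -1.25, -1.26, -1.24, 1.11]
[-0.34, 6.19, -1.25, -1.34, -1.27, 0.96]
[-0.34, 6.19, -1.25, -1.41, -1.31, 0.8]
[-0.34, 6.19, -1.25, -1.46, -1.34, 0.64]
[-0.34, 6.19, -1.25, -1.49, -1.38, 0.47]
[-0.34, 6.19, -1.25, -1.5, -1.41, 0.3]
[-0.34, 6.19, -1.25, -1.49, -1.45, 0.13]
turn 44.2 deg, dist 173
[-0.34, 6.19, -1.25, -0.93, -1.37, 1.83]
[-0.34, 6.19, -1.25, -1.09, -1.41, 1.72]
[-0.34, 6.19, -1.25, -1.23, -1.44, 1.58]
[-0.34, 6.19, -1.25, -1.37, -1.48, 1.43]
[-0.34, 6.19, -1.25, -1.48, -1.52, 1.27]
[-0.34, 6.19, -1.25, -1.57, -1.56, 1.1]
[-0.34, 6.19, -1.25, -1.65, -1.6, 0.91]
```

move_arm --motion '[-0.3,6.2,-1.25,-1.26,-1.24,1.1,0,-0.3,6.2,-1.25,-1.34,-1.27,0.95,0,-0.4,6.2,-1.25,-1.4,-1.3,0.8,0,-0.3,6.2,-1.25,-1.46,-1.34,0.64,0,-0.4,6.2,-1.25,-1.5,-1.38,0.47,0,-0.3,6.2,-1.25,-1.5,-1.4,0.3,0,-0.4,6.2,-1.25,-1.5,-1.45,0.13,0]'

```text
time: 16.3
ee_pos: [515.7, 199.7, 233.8]
tool_rot: [-3.081, 0.276, 2.239]
wrist_force: [0.1, -0.5, -3.3]
finger_gap: 13.1
gripper_force: 58.4
```

move_arm --motion '[-0.3,6.2,-1.25,-0.93,-1.37,1.8,0,-0.4,6.2,-1.25,-1.1,-1.4,1.7,0,-0.3,6.2,-1.25,-1.23,-1.44,1.6,0,-0.4,6.2,-1.25,-1.37,-1.48,1.4,0,-0.3,6.2,-1.25,-1.48,-1.5,1.3,0,-0.4,6.2,-1.25,-1.57,-1.56,1.1,0,-0.3,6.2,-1.25,-1.65,-1.6,0.9,0,0,0,0,0,0,0,0,0,0,0,0,0,0,0]'

```text
time: 17.2
ee_pos: [494.3, 60.4, 133.0]
tool_rot: [-3.137, -0.485, 2.361]
wrist_force: [-0.4, 0.1, -2.0]
finger_gap: 13.4
gripper_force: 58.7
```

```bash
python3 - <<'E'
from h import *
np.set_printoptions(precision=3,suppress=True)
s=robot.sense();Rm=R.from_euler('xyz',s['tool_rot']).as_matrix();print(s['time'],s['ee_pos'],s['tool_rot'],s['qpos'],s['wrist_force'],s['torque'],s['finger_gap'])
t,o,u,k=keytip(s['ee_pos'],Rm);print(t,o,u,k)
P,RP=tcpfor([577.5,-20,66],135.5);rows(P,RP,1)
for n in ["scene","side","wrist"]:
    c=eyes.camera(n);np.savez("h_%s.npz"%n,**c);print(n,proj(c,t),proj(c,o),proj(c,o+200*u),proj(c,[577.5,-20,26]))
    try:
        print(" long",linepix(c,o+30*u,o+80*u),proj(c,o+30*u)-proj(c,o+80*u))
        print(" short",linepix(c,o+25*k,o+53*k),proj(c,o+25*k),proj(c,o+53*k))
    except Exception as e: print(e)
E
```

```text
17.2 [494.308  60.392 133.005] [-3.137 -0.485  2.361] [-0.169  0.27   1.432  0.278  1.84  -0.94 ] [-0.388  0.079 -1.992] [-0.221 -0.302 -0.004] 13.38595147224366
[576.493 -20.842  93.224] [576.865 -20.903 149.223] [-0.712  0.702  0.005] [-0.007  0.001 -1.   ]
turn 0.4 deg, dist 28
[-0.16, -0.31, -0.18, -1.29, 0.11, 2.47]
scene [218.452 221.557] [217.855 207.651] [286.047 199.048] [219.039 237.606]
 long (array([239.757, 206.39 ], dtype=float32), array([257.801, 197.761]), np.float64(0.388596664590447), 15, np.float64(11.3)) [-17.234   2.174]
 short (array([220.482, 216.155], dtype=float32), array([200.859, 220.018]), np.float64(0.19659733165517537), 5, np.float64(4.2)) [218.126 213.961] [218.421 220.832]
side [283.252 207.564] [284.613 192.011] [225.462 169.334] [282.126 224.791]
 long (array([268.727, 185.61 ], dtype=float32), array([250.042, 178.475]), np.float64(0.04645730859308969), 25, np.float64(5.0)) [15.267  5.853]
 short (array([283.463, 203.09 ], dtype=float32), array([281.329, 222.976]), np.float64(0.03458641027671092), 25, np.float64(4.9)) [283.995 199.073] [283.323 206.755]
wrist [253.884 439.231] [253.12  526.928] [255.317  87.741] [256.211 387.972]
 long (array([254.323, 346.611], dtype=float32), array([254.896, 326.619]), np.float64(2.5101197971800957), 9, np.float64(2.7)) [ -0.617 123.416]
too many indices for array: array is 1-dimensional, but 2 were indexed
```

```bash
python3 - <<'E'
from h import *
c=dict(np.load("h_scene.npz"));f=c["frame"].astype(int)
for y in range(206,244,2): print(y,' '.join("%3d/%3d"%(f[y,x].mean(),f[y,x,2]-f[y,x,0]) for x in range(207,233)))
E
```

```text
206 144/ 11 153/  8 152/  7 146/  9 138/ 11 126/ 17 119/ 22 100/ 26  86/ 28  71/ 24  50/ 17  43/ 10  49/  7  55/  3  62/  2  68/  3  72/  1  80/  3  75/  4  77/  2  75/  1  77/  1  75/  0  77/  0  75/  2  73/  2
208  98/ 27 111/ 20 111/ 22  99/ 24  90/ 31  94/ 29 106/ 25 120/ 16 119/ 10 109/  7  78/  3  62/  1  62/ -1  70/  3  69/  1  66/  1  66/  0  61/  2  61/  0  62/  3  58/  3  54/  3  55/  6  56/ 12  55/ 15  52/ 12
210  62/ 51  59/ 45  70/ 41  83/ 37 108/ 22 132/  8 147/  6 147/  3 131/  2  95/  0  69/  0  59/ -1  60/  2  58/  0  59/  3  64/  1  64/  2  51/  4  41/  8  33/ 13  28/ 14  33/ 16  33/ 22  40/ 27  36/ 31  38/ 28
212  54/ 52  63/ 51  58/ 50  64/ 46  81/ 34 104/ 23 123/ 13 130/  8 117/  5  80/  1  55/  3  51/ -2  55/  0  49/  0  51/  6  46/  9  40/ 13  29/ 13  26/ 16  25/ 20  23/ 20  23/ 24  23/ 25  26/ 22  23/ 24  23/ 23
214  61/ 51  57/ 52  59/ 52  60/ 51  61/ 50  64/ 45  72/ 38  83/ 29  80/ 14  63/  5  47/  3  50/  1  49/ -2  42/  5  41/ 12  34/ 25  35/ 26  32/ 28  35/ 29  31/ 30  29/ 24  18/ 24  23/ 18  26/ 23  29/ 22  23/ 19
216  59/ 51  58/ 55  60/ 51  55/ 54  56/
[... 2227 characters left out ...]
  33/ 27  30/ 25  39/ 22  44/ 16  54/ 16  70/ 11  87/  7 107/  8
238  40/ 38  38/ 34  36/ 28  34/ 26  30/ 26  32/ 26  32/ 28  42/ 16  52/ 10  49/  3  42/ -3  28/ -5  29/ -3  36/  0  55/  3  62/  6  46/ 15  33/ 25  33/ 27  31/ 26  32/ 25  30/ 26  35/ 25  48/ 21  72/ 14  99/  7
240  26/ 19  26/ 26  26/ 25  31/ 21  28/ 28  29/ 26  33/ 25  35/ 20  42/ 18  51/  7  49/ -3  52/ -1  52/  8  50/ 12  50/ 12  44/ 19  35/ 24  32/ 27  33/ 27  31/ 23  30/ 27  30/ 23  28/ 21  30/ 19  43/ 11  64/  8
242  34/ 17  26/ 18  19/ 18  24/ 21  26/ 21  27/ 27  29/ 25  30/ 24  27/ 26  34/ 25  32/ 23  37/ 22  34/ 26  37/ 25  35/ 26  32/ 26  30/ 28  25/ 24  30/ 23  27/ 22  25/ 24  24/ 20  19/ 24  21/ 20  43/ 13  60/  9
```

The scene pixels at rows 214–220 put the short arm's axis within about 0.2 px of my model, and the ring is at (218.8,238). I'll descend to just above the socket, then feel for it in small steps.

```bash
cat > st.py <<'E'
from h import *
import sys
np.set_printoptions(precision=2,suppress=True)
s=robot.sense();Rr=R.from_euler('xyz',s['tool_rot']);t,o,u,k=keytip(s['ee_pos'],Rr.as_matrix())
print("t",s['time'],"tip",t,"u az %.1f el %.1f"%(np.degrees(np.arctan2(u[1],u[0])),np.degrees(np.arcsin(u[2]))),"F",s['wrist_force'],"M",s['torque'],"q",s['qpos'],s['finger_gap'],"ee",s['ee_pos'])
for a in sys.argv[1:]:
    d=np.array(eval(a),float);print(d,"-> tool cm",Rr.inv().apply(d)/10)
E
python3 st.py "[1,.5,-62]" "[0,0,-1]" "[1,0,0]" "[0,1,0]"
```

```text
t 17.35 tip [577.95 -18.64  96.76] u az 135.6 el 0.0 F [ 0.8   0.59 -1.67] M [-0.23 -0.2   0.01] q [-0.16  0.27  1.43  0.28  1.84 -0.94] 12.924091861704364 ee [495.18  62.28 135.97]
[  1.    0.5 -62. ] -> tool cm [-2.9   0.1   5.48]
[ 0.  0. -1.] -> tool cm [-0.05 -0.    0.09]
[1. 0. 0.] -> tool cm [-0.06  0.07 -0.03]
[0. 1. 0.] -> tool cm [0.06 0.07 0.03]
```

move_arm --motion '[0,0,0,-0.64,0,1.22,0,0,0,0,-0.64,0,1.22,0,0,0,0,-0.64,0,1.22,0,0,0,0,-0.62,0,1.22,0,0,0,0,0,0,0,0,0,0,0,0,0,0,0,0,0,0,0,0,0,0]'

```text
time: 18.05
ee_pos: [495.5, 61.4, 80.7]
tool_rot: [3.141, -0.481, 2.366]
wrist_force: [-0.1, 0.5, -1.9]
finger_gap: 12.7
gripper_force: 58.7
```

```bash
python3 st.py; python3 - <<'E'
from h import *
np.set_printoptions(precision=2,suppress=True)
c=eyes.camera("scene");b=eyes.camera("side");w=eyes.camera("wrist");np.savez("j_scene.npz",**c);np.savez("j_wrist.npz",**w)
s=robot.sense();t,o,u,k=keytip(s['ee_pos'],R.from_euler('xyz',s['tool_rot']).as_matrix());print("tip after",t)
print(proj(c,t),proj(c,o),proj(c,[577.5,-20,26]),"side",proj(b,o+25*k),proj(b,o+45*k),linepix(b,o+22*k,o+40*k,half=7),linepix(b,o+30*u,o+80*u,half=7),proj(b,o+55*u))
f=c["frame"].astype(int)
for y in range(224,246,1): print(y,' '.join("%3d/%2d"%(f[y,x].mean(),f[y,x,2]-f[y,x,0]) for x in range(211,228)))
print("wrist",proj(w,[577.5,-20,26]),proj(w,t),proj(w,o))
E
```

```text
t 18.05 tip [578.13 -19.66  41.39] u az 135.5 el 0.1 F [-0.08  0.5  -1.9 ] M [-0.24 -0.25 -0.01] q [-0.17  0.31  1.49  0.27  1.74 -0.97] 12.671998185176712 ee [495.53  61.38  80.71]
tip after [578.26 -19.74  41.71]
[218.83 234.21] [218.33 220.96] [219.04 237.61] side [283.31 212.71] [282.89 217.91] (array([282.88, 214.48], dtype=float32), array([281.31, 234.42]), np.float64(0.04384676649979156), 25, np.float64(5.0)) (array([267.88, 200.08], dtype=float32), array([249.25, 192.8 ]), np.float64(0.022677397919833312), 25, np.float64(4.9)) [267.18 199.47]
224  24/19  25/19  20/21  19/18  31/15  35/10  51/ 6  58/ 2  58/ 1  54/ 6  52/16  52/25  51/33  48/39  47/36  44/30  35/27
225  19/23  24/19  24/19  25/20  27/16  35/ 7  48/ 1  56/ 1  52/ 1  50/ 2  49/19  48/34  50/40  44/39  37/34  31/28  31/21
226  22/20  19/18  22/18  22/19  29/16  35/10  49/ 3  50/ 0  51/ 2  49/ 5  45/15  46/32  38/37  38/30  29/28  24/24  20/21
227  21/25  25/19  22/21  30/19  24/18  38/ 8  48/ 1  50/ 1  51/ 2  46/ 6  40/13  35/23  32/28  29/27  28/21  25/18  22/19
228  20/26  22/20  25/17  26/21  30/14  34/10  44/ 
[... 1516 characters left out ...]
/23  33/27  32/30  30/28  26/27
241  31/24  26/29  30/26  33/25  37/24  37/17  43/11  45/10  41/13  44/17  43/17  31/20  30/28  30/26  28/30  26/27  23/27
242  27/23  27/25  30/27  33/26  34/26  34/22  35/24  38/22  39/22  33/26  36/26  32/27  32/28  33/26  25/30  23/23  27/22
243  26/18  20/23  29/25  31/25  30/25  32/27  32/27  31/27  32/21  29/27  31/25  27/28  25/28  29/23  24/23  24/24  26/24
244  26/19  25/19  26/22  27/22  30/27  26/27  30/29  32/28  29/26  32/27  31/24  25/27  27/24  24/23  23/24  24/20  24/20
245  24/15  20/21  22/20  23/21  27/23  28/25  30/26  30/27  32/28  26/23  24/24  22/24  25/20  26/20  21/21  24/22  30/16
wrist [256.11 425.05] [257.3  441.36] [257.66 531.44]
```

```bash
python3 - <<'E'
from h import *
np.set_printoptions(precision=2,suppress=True)
c=dict(np.load("j_scene.npz"));f=cv2.cvtColor(cv2.imread("pics/scene0.png"),cv2.COLOR_BGR2RGB).astype(np.float32)
x0,y0=209,229;d=(f[...,2]-f[...,0])[y0:y0+18,x0:x0+20]
D=cv2.resize(d,None,fx=8,fy=8,interpolation=cv2.INTER_CUBIC);bg=np.median(d);print("bg",bg,d.min())
m=(D<(bg+d.min())/2).astype(np.uint8);cs,_=cv2.findContours(m,cv2.RETR_EXTERNAL,cv2.CHAIN_APPROX_NONE)
for b in cs:
    if cv2.contourArea(b)<300: continue
    e=cv2.fitEllipse(b);u,v=x0+(e[0][0]+.5)/8-.5,y0+(e[0][1]+.5)/8-.5;print(u,v,np.array(e[1])/8,e[2],onz(c,u,v,26),cv2.boundingRect(b))
print(proj(c,[577.5,-20,26]))
E
```

```text
bg 30.0 -10.0
218.50415134429932 237.8491563796997 [4.83 6.7 ] 73.84510040283203 [579.23 -20.72  26.  ] (55, 54, 54, 43)
227.29632568359375 230.9419186115265 [3.04 5.54] 171.26199340820312 [540.72 -15.95  26.  ] (135, 0, 25, 45)
[219.04 237.61]
```

move_arm --motion '[0,0,0,-0.33,-0.04,0.56,0,0,0,0,-0.33,-0.03,0.56,0,0,0,0,0,0,0,0,0,0,0,0,0,0,0,0,0,0,-0.05,0,0.09,0,0,0,0,-0.05,0,0.09,0,0,0,0,0,0,0,0]'

```text
time: 18.9
ee_pos: [495.1, 60.5, 65.2]
tool_rot: [-3.142, -0.482, 2.366]
wrist_force: [-0.0, -0.4, -3.1]
finger_gap: 12.6
gripper_force: 58.7
```

```bash
python3 st.py
```

```text
t 18.9 tip [577.66 -20.54  25.77] u az 135.5 el 0.1 F [-0.05 -0.39 -3.06] M [-0.24 -0.28 -0.06] q [-0.17  0.33  1.5   0.27  1.71 -0.98] 12.614000877023646 ee [495.09  60.49  65.18]
```

No contact yet. I'll go down in 1 mm steps, correcting x slightly (+0.5).

move_arm --motion '[0,0,0,-0.08,0.03,0.08,0,0,0,0,-0.05,0,0.09,0,0,0,0,0,0,0,0]'

```text
time: 19.2
ee_pos: [495.7, 60.4, 63.0]
tool_rot: [3.141, -0.482, 2.366]
wrist_force: [0.1, -0.3, -2.4]
finger_gap: 12.8
gripper_force: 58.8
```

move_arm --motion '[0,0,0,-0.05,0,0.09,0,0,0,0,0,0,0,0]'

```text
time: 19.4
ee_pos: [495.6, 60.6, 62.2]
tool_rot: [3.141, -0.482, 2.366]
wrist_force: [0.6, 0.9, -1.0]
finger_gap: 13.2
gripper_force: 58.9
```

move_arm --motion '[0,0,0,-0.05,0,0.09,0,0,0,0,0,0,0,0]'

```text
time: 19.6
ee_pos: [495.5, 60.7, 61.4]
tool_rot: [3.141, -0.483, 2.366]
wrist_force: [-1.4, 1.4, 1.2]
finger_gap: 13.1
gripper_force: 59.2
```

```bash
python3 st.py
```

```text
t 19.6 tip [578.12 -20.27  21.98] u az 135.6 el 0.2 F [-1.44  1.37  1.22] M [-0.04 -0.1   0.01] q [-0.17  0.33  1.5   0.27  1.71 -0.98] 13.069395398927579 ee [495.53  60.7   61.45]
```

move_arm --motion '[0,0,0,0.08,0,0.04,0,0,0,0,0,0,0,0]'

```text
time: 19.8
ee_pos: [495.4, 60.9, 61.3]
tool_rot: [3.141, -0.481, 2.366]
wrist_force: [1.1, 0.1, -0.9]
finger_gap: 12.5
gripper_force: 59.2
```

```bash
python3 st.py; python3 - <<'E'
from h import *
np.set_printoptions(precision=2,suppress=True)
s=robot.sense();t,o,u,k=keytip(s['ee_pos'],R.from_euler('xyz',s['tool_rot']).as_matrix())
b=eyes.camera("side");c=eyes.camera("scene");np.savez("l_side.npz",**b);np.savez("l_scene.npz",**c)
m,m2,r,n,wd=linepix(b,o+22*k,o+40*k,half=7);e=m2-m;q=proj(b,o+22*k);q2=proj(b,o+42*k);print("short slope meas %.3f model %.3f, offset %.2f"%(e[0]/e[1],(q2-q)[0]/(q2-q)[1],m[0]-(q[0]+(m[1]-q[1])*(q2-q)[0]/(q2-q)[1])),r)
m,m2,r,n,wd=linepix(b,o+30*u,o+80*u,half=7);e=m2-m;q=proj(b,o+30*u);q2=proj(b,o+80*u);print("long slope meas %.3f model %.3f, offset row %.2f"%(e[1]/e[0],(q2-q)[1]/(q2-q)[0],m[1]-(q[1]+(m[0]-q[0])*(q2-q)[1]/(q2-q)[0])),r)
E
```

```text
t 19.8 tip [577.97 -20.19  22.  ] u az 135.5 el 0.1 F [ 1.08  0.11 -0.88] M [-0.23 -0.33  0.  ] q [-0.17  0.33  1.51  0.27  1.7  -0.98] 12.494966825263102 ee [495.36  60.87  61.26]
short slope meas 1.442 model -0.081, offset 2.07 0.288773843055651
long slope meas 0.415 model 0.401, offset row 0.41 0.20760500820233574
```

move_arm --motion '[0,0,0,-0.05,0,0.09,0,0,0,0,0,0,0,0]'

```text
time: 20.1
ee_pos: [495.1, 61.1, 60.3]
tool_rot: [3.141, -0.482, 2.366]
wrist_force: [-1.1, 1.2, 1.8]
finger_gap: 12.7
gripper_force: 59.5
```

move_arm --motion '[0,0,0,0,0,0,0]'

```text
time: 20.2
ee_pos: [495.1, 61.1, 60.3]
tool_rot: [3.141, -0.482, 2.366]
wrist_force: [-0.1, 0.6, 1.1]
finger_gap: 12.6
gripper_force: 59.5
```

```bash
python3 st.py
```

```text
t 20.2 tip [577.71 -19.92  20.95] u az 135.5 el 0.1 F [-0.14  0.57  1.14] M [-0.13 -0.3   0.02] q [-0.17  0.33  1.51  0.27  1.7  -0.98] 12.624834478632039 ee [495.12  61.09  60.33]
```

move_arm --motion '[0,0,0,0,0.1,0,0,0,0,0,0,0,0,0]'

```text
time: 20.4
ee_pos: [495.6, 61.6, 60.1]
tool_rot: [-3.141, -0.482, 2.365]
wrist_force: [-1.3, -0.6, 3.1]
finger_gap: 12.6
gripper_force: 59.6
```

move_arm --motion '[0,0,0,0,-0.1,0,0,0,0,0,0,-0.1,0,0,0,0,0,0,0,0,0]'

```text
time: 20.7
ee_pos: [494.6, 60.6, 60.2]
tool_rot: [3.14, -0.482, 2.366]
wrist_force: [-0.5, 2.5, 3.4]
finger_gap: 13.0
gripper_force: 59.6
```

move_arm --motion '[0,0,0,0.08,0.1,0.04,0,0,0,0,0,0,0,0]'

```text
time: 20.9
ee_pos: [494.8, 61.2, 59.9]
tool_rot: [-3.142, -0.481, 2.365]
wrist_force: [1.1, 1.0, 1.8]
finger_gap: 13.0
gripper_force: 59.6
```

```bash
python3 st.py
```

```text
t 20.9 tip [577.4  -19.85  20.72] u az 135.5 el 0.0 F [1.06 0.96 1.76] M [-0.32 -0.55  0.04] q [-0.17  0.33  1.51  0.27  1.7  -0.98] 12.999853148473388 ee [494.81  61.24  59.94]
```

```bash
cat > ck.py <<'E'
from h import *
np.set_printoptions(precision=2,suppress=True)
b=eyes.camera("side");s=robot.sense();t,o,u,k=keytip(s['ee_pos'],R.from_euler('xyz',s['tool_rot']).as_matrix())
for nm,(p,q_) in {"inner":(15,75),"outer":(140,190)}.items():
    m,m2,r,n,wd=linepix(b,o+p*u,o+q_*u,half=6);e=m2-m;q=proj(b,o+p*u);q2=proj(b,o+q_*u);print(nm,"slope meas %.3f model %.3f, row offset %.2f"%(e[1]/e[0],(q2-q)[1]/(q2-q)[0],m[1]-(q[1]+(m[0]-q[0])*(q2-q)[1]/(q2-q)[0])),"res %.2f n %d w %.1f"%(r,n,wd))
mm=proj(b,o+40*u+[0,0,1])-proj(b,o+40*u);print("px per mm up",mm)
f=eyes.camera("scene");np.savez("l_scene.npz",**f);F=f["frame"].astype(int);D=F[...,2]-F[...,0]
for y in range(226,240,2): print(y,D[y,211:228].tolist(),"model x",np.interp(y,[proj(f,o)[1],proj(f,t)[1]],[proj(f,o)[0],proj(f,t)[0]]).round(2))
print(proj(f,o),proj(f,t))
E
python3 ck.py
```

```text
inner slope meas 0.394 model 0.402, row offset 0.32 res 0.20 n 8 w 5.0
outer slope meas 0.281 model 0.402, row offset 1.56 res 0.13 n 25 w 3.3
px per mm up [ 0.01 -0.26]
226 [22, 20, 18, 20, 20, 15, 8, 4, 2, 0, -1, 2, 3, 3, 1, 3, 2] model x 218.68
228 [22, 17, 22, 20, 20, 9, 5, 1, 3, 1, 2, 7, 8, 16, 13, 17, 13] model x 218.75
230 [21, 25, 19, 23, 22, 7, 4, 0, -1, 0, 3, 13, 22, 16, 13, 12, 7] model x 218.82
232 [20, 23, 23, 27, 22, 15, 2, -3, 1, 4, 9, 20, 21, 19, 9, 8, 4] model x 218.9
234 [29, 27, 28, 26, 20, 11, 5, 2, 0, 5, 9, 19, 24, 25, 23, 18, 11] model x 218.97
236 [29, 28, 24, 22, 14, 7, 2, -1, 0, 2, 5, 8, 19, 28, 26, 28, 21] model x 219.05
238 [28, 29, 27, 20, 10, 3, -2, -4, -2, -1, 3, 7, 14, 24, 29, 28, 27] model x 219.12
[218.67 225.84] [219.15 238.8 ]
```

The measured long-arm height says the tip is about 5–6 mm below the rim, so it's in the socket. I'll carry on down gently.

move_arm --motion '[0,0,0,-0.05,0,0.09,0,0,0,0,0,0,0,0,0,0,0,-0.05,0,0.09,0,0,0,0,0,0,0,0]'

```text
time: 21.4
ee_pos: [494.2, 61.8, 58.1]
tool_rot: [3.142, -0.483, 2.366]
wrist_force: [0.3, 1.1, 3.7]
finger_gap: 12.9
gripper_force: 59.9
```

```bash
python3 st.py; python3 ck.py | head -1
```

```text
t 21.4 tip [576.78 -19.24  18.6 ] u az 135.5 el 0.2 F [0.27 1.11 3.66] M [-0.27 -0.44  0.01] q [-0.17  0.33  1.51  0.27  1.7  -0.98] 12.938678131631724 ee [494.22  61.77  58.07]
inner slope meas 0.350 model 0.404, row offset 0.14 res 0.24 n 7 w 4.9
```

```bash
cat > pr.py <<'E'
from h import *
b=eyes.camera("side");c=eyes.camera("scene");s=robot.sense();t,o,u,k=keytip(s['ee_pos'],R.from_euler('xyz',s['tool_rot']).as_matrix())
for n,c_ in (("side",b),("scene",c)):
    for r in (20,35,50,65,145,160,175,190):
        q=proj(c_,o+r*u);x=int(round(q[0]));y=int(round(q[1]));F=c_["frame"].astype(int)
        print(n,r,"x",x,"model y %.1f"%(q[1]+(x-q[0])*(proj(c_,o+r*u+u)-q)[1]/(proj(c_,o+r*u+u)-q)[0]),"from",y-9,' '.join("%d/%d"%(F[j,x].mean(),F[j,x,2]-F[j,x,0]) for j in range(y-9,y+10)))
E
python3 pr.py
```

```text
side 20 x 277 model y 209.8 from 201 120/7 116/8 121/6 126/8 118/10 96/2 64/2 60/6 65/0 60/0 53/2 68/3 73/4 73/5 73/2 75/5 75/2 76/4 54/12
side 35 x 272 model y 207.8 from 199 121/8 122/8 120/8 121/6 123/6 112/6 66/1 65/1 65/3 59/2 54/1 69/3 71/3 71/3 84/2 73/7 75/3 77/2 74/6
side 50 x 268 model y 206.2 from 197 121/7 121/10 116/10 118/6 122/6 118/8 104/7 64/3 65/3 64/3 50/4 54/1 72/2 99/5 112/10 76/4 72/6 74/3 78/4
side 65 x 264 model y 204.6 from 195 134/8 123/4 120/3 118/8 120/7 119/8 116/9 78/3 67/1 60/1 55/2 52/1 61/2 80/5 74/4 72/3 72/6 71/7 76/6
side 145 x 241 model y 195.3 from 186 125/5 118/7 123/8 123/5 121/10 123/6 119/6 118/8 72/-1 62/2 65/2 54/3 66/4 107/5 120/5 122/7 119/8 119/6 120/7
side 160 x 237 model y 193.7 from 185 118/8 121/6 121/9 119/5 125/5 126/6 120/8 114/7 100/7 68/2 62/1 55/1 81/4 120/5 120/7 120/7 113/6 119/7 118/7
side 175 x 233 model y 192.0 from 183 124/8 116/7 119/6 120/6 120/8 124/9 125/6 124/6 103/0 103/3 101/3 69/1 66/2 106/7 122/7 122/6 119/6 125/5 125/9
side 190 x 229 model y 190.4 from 181 114/6 120/7 122/4 121/4 121/7 118/4 119/6 125/8 113/9 10
[... 534 characters left out ...]
100/3 121/7 137/9 136/6 111/5 88/4 78/2 73/0 69/2 71/2 100/6 123/4 140/9 151/8 151/6 152/8 152/7
scene 145 x 267 model y 219.9 from 211 104/-6 91/-3 83/4 83/5 83/2 83/5 82/4 81/2 94/2 97/3 86/2 70/4 73/3 77/4 84/4 79/4 81/3 83/3 80/5
scene 160 x 272 model y 219.3 from 210 121/-13 119/-15 116/-12 104/-6 91/-1 85/6 90/3 103/2 118/2 120/0 106/1 87/-1 75/3 75/3 84/4 78/4 82/4 80/3 80/4
scene 175 x 276 model y 218.7 from 210 116/-14 122/-16 120/-14 119/-14 113/-11 108/-6 98/-1 110/3 119/2 116/0 96/1 78/-1 71/2 77/4 84/6 78/6 84/3 85/4 81/4
scene 190 x 281 model y 218.1 from 209 123/-15 118/-15 120/-16 117/-15 117/-14 119/-12 116/-10 115/-8 117/0 120/1 104/1 81/0 72/2 76/2 82/3 85/4 89/3 95/4 94/3
```

The long arm shows about 0.055 rad of slip in the grip, so only the lead-in is catching. I'll lift clear, relevel and measure again.

move_arm --motion '[0,0,0,0.19,0,-0.35,0,0,0,0,0.19,0,-0.35,0,0,3.2,0,0,0,0,0,0,0,0,0,0,0,0,0,0,0,0,0,0,0]'

```text
time: 22.1
ee_pos: [494.5, 61.1, 65.6]
tool_rot: [-3.141, -0.537, 2.364]
wrist_force: [1.2, -0.9, 0.3]
finger_gap: 12.8
gripper_force: 59.4
```

```bash
sed -i 's/^PHI=27.5/PHI=30.7/' h.py; python3 st.py; python3 pr.py
```

```text
t 22.1 tip [577.67 -20.67  25.8 ] u az 135.5 el 0.0 F [ 1.15 -0.85  0.3 ] M [-0.57 -0.46 -0.01] q [-0.18  0.36  1.48  0.3   1.75 -0.99] 12.816262339989983 ee [494.48  61.12  65.56]
side 20 x 277 model y 207.9 from 199 115/5 117/8 119/8 118/8 123/9 126/9 119/5 84/5 63/3 66/2 61/2 55/3 65/2 100/4 75/3 75/4 74/5 74/3 76/4
side 35 x 273 model y 206.3 from 197 122/8 118/8 120/7 118/8 119/5 121/8 119/6 100/8 67/5 68/2 64/2 57/2 65/-1 103/6 120/8 122/8 114/8 83/2 83/4
side 50 x 268 model y 204.3 from 195 120/10 124/8 124/10 120/6 120/7 120/7 119/6 105/7 69/4 67/-1 66/4 58/3 56/2 67/4 76/4 72/7 86/4 114/8 76/5
side 65 x 264 model y 202.7 from 194 126/6 136/6 121/5 125/5 120/7 125/7 116/7 62/3 63/3 65/4 56/3 57/3 70/5 77/4 75/5 74/3 73/5 78/7 70/3
side 145 x 241 model y 193.5 from 185 124/6 126/5 119/7 126/7 122/6 124/8 113/5 97/2 96/2 66/-3 50/1 75/6 121/7 127/8 123/10 120/7 122/4 119/8 121/7
side 160 x 237 model y 191.9 from 183 120/10 121/9 128/7 119/9 120/6 123/6 116/5 101/4 100/4 99/3 74/3 71/4 103/8 126/6 120/6 124/8 123/10 122/6 112/7
side 175 x 233 model y 190.3 from 181 122/7 118/6 1
[... 741 characters left out ...]
 122/5 117/6 92/3 80/0 78/2 70/-2 67/3 75/3 96/4 124/6 143/6 149/7 150/9 154/9 152/6
scene 145 x 266 model y 218.4 from 209 119/-14 113/-12 98/-2 86/2 85/3 84/2 95/4 110/1 123/1 124/-1 96/-1 78/4 74/5 80/3 83/6 81/3 83/4 81/5 82/5
scene 160 x 271 model y 217.7 from 209 123/-15 117/-12 122/-13 109/-10 102/-6 99/0 113/3 123/0 123/1 106/0 77/3 72/0 76/4 81/4 81/6 78/4 83/3 82/4 81/6
scene 175 x 276 model y 217.1 from 208 117/-15 115/-15 120/-18 121/-16 120/-13 123/-11 121/-5 124/-4 125/2 106/1 85/2 72/2 74/4 83/5 81/7 82/4 82/4 84/3 91/4
scene 190 x 281 model y 216.4 from 207 119/-15 118/-14 119/-14 118/-14 117/-13 123/-11 122/-7 123/-2 125/2 115/0 91/3 71/2 74/5 79/4 86/2 84/2 90/5 106/5 130/7
```

move_arm --motion '[0,0,0,-0.1,0,-0.06,0,0,0,0,0,0,0,0,0,0,0,0,0,0,0]'

```text
time: 22.5
ee_pos: [494.9, 61.0, 65.8]
tool_rot: [-3.141, -0.538, 2.366]
wrist_force: [-0.1, -0.0, -1.4]
finger_gap: 13.0
gripper_force: 59.1
```

```bash
sed -i 's/^PHI=30.7/PHI=30.0/' h.py; python3 st.py "[0,0,-1]" "[-.707,-.707,0]"
```

```text
t 22.5 tip [577.65 -20.17  24.51] u az 135.5 el 0.8 F [-0.06 -0.03 -1.43] M [-0.3  -0.41 -0.  ] q [-0.18  0.36  1.48  0.3   1.76 -0.99] 13.039654540376858 ee [494.92  61.01  65.77]
[ 0.  0. -1.] -> tool cm [-0.05  0.    0.09]
[-0.71 -0.71  0.  ] -> tool cm [ 0.  -0.1  0. ]
```

move_arm --motion '[0,-0.7,0,0,0,0,0,0,0,0,-0.05,0,0.09,0,0,0,0,-0.05,0,0.09,0,0,0,0,0,0,0,0]'

```text
time: 22.9
ee_pos: [494.8, 61.4, 64.2]
tool_rot: [3.141, -0.527, 2.366]
wrist_force: [-1.0, 2.3, 0.5]
finger_gap: 12.5
gripper_force: 59.2
```

```bash
python3 st.py
```

```text
t 22.9 tip [577.87 -20.1   24.21] u az 135.6 el 0.2 F [-0.97  2.35  0.48] M [-0.09 -0.16 -0.03] q [-0.18  0.35  1.48  0.29  1.75 -0.99] 12.4923244565421 ee [494.77  61.36  64.16]
```

move_arm --motion '[0,0,0,-0.05,0,0.09,0,0,0,0,0,0,0,0]'

```text
time: 23.1
ee_pos: [494.8, 61.4, 63.4]
tool_rot: [3.141, -0.527, 2.366]
wrist_force: [-2.1, 2.0, 3.2]
finger_gap: 13.0
gripper_force: 59.5
```

```bash
python3 st.py
```

```text
t 23.1 tip [577.91 -20.07  23.44] u az 135.6 el 0.2 F [-2.05  1.98  3.19] M [ 0.14 -0.01  0.02] q [-0.18  0.35  1.48  0.29  1.74 -0.99] 12.953083871619631 ee [494.81  61.38  63.39]
```

move_arm --motion '[0,0,0,0.05,0,0.03,0,0,0,0,0,0,0,0]'

```text
time: 23.3
ee_pos: [494.8, 61.4, 63.2]
tool_rot: [3.141, -0.526, 2.366]
wrist_force: [-1.3, 1.5, 3.2]
finger_gap: 12.8
gripper_force: 59.5
```

move_arm --motion '[0,0,0,0.05,0,0.03,0,0,0,0,0,0,0,0]'

```text
time: 23.5
ee_pos: [494.6, 61.5, 63.0]
tool_rot: [3.141, -0.525, 2.366]
wrist_force: [-0.9, 2.4, 2.5]
finger_gap: 12.4
gripper_force: 59.5
```

```bash
python3 st.py; python3 pr.py | grep side
```

```text
t 23.5 tip [577.74 -20.03  23.28] u az 135.5 el 0.1 F [-0.87  2.44  2.48] M [-0.12 -0.33  0.05] q [-0.18  0.35  1.49  0.29  1.74 -0.99] 12.374641990089666 ee [494.63  61.54  62.96]
side 20 x 277 model y 208.6 from 200 120/5 121/8 119/7 118/8 123/8 118/7 99/5 67/3 63/2 62/1 56/-1 67/5 99/5 83/4 72/4 76/5 74/9 73/4 79/5
side 35 x 273 model y 207.0 from 198 121/9 120/11 120/8 123/7 118/5 123/9 114/8 69/0 67/1 68/1 56/0 56/1 83/4 122/8 116/7 78/2 85/4 79/7 77/5
side 50 x 268 model y 204.9 from 196 125/8 119/8 118/9 120/4 120/7 123/6 112/7 67/6 65/0 65/5 57/2 55/2 62/3 75/8 73/7 93/4 114/9 77/4 70/6
side 65 x 264 model y 203.3 from 194 94/8 132/6 121/4 122/7 121/9 119/7 117/10 77/4 65/3 67/-1 60/1 52/-1 56/2 72/2 75/4 75/6 73/3 75/4 74/4
side 145 x 241 model y 194.1 from 185 121/5 122/8 119/6 122/7 122/6 123/10 116/4 104/5 93/0 66/0 63/0 55/5 82/1 122/8 118/10 126/6 122/7 122/8 120/7
side 160 x 237 model y 192.5 from 184 118/8 123/6 120/8 122/4 124/6 120/10 118/4 104/0 105/-1 105/3 55/-1 69/2 105/5 126/7 121/7 123/7 117/8 114/3 120/7
side 175 x 233 model y 190.9 from 182 122/8 119/7 119/6 121/5 121/9 122/7 115/5 104/4 105/1 98/3 73/2 66/0 95/4 122/5 121/5 122/7 120/8 124/6 124/5
side 190 x 229 model y 189.3 from 180 122/5 112/6 122/6 123/11 122/8 118/7 122/7 112/5 101/3 104/1 88/0 61/1 87/2 123/6 121/8 122/7 127/5 121/6 118/7
```

move_arm --motion '[0,0,0,0.06,0.05,0.03,0,0,0,0,0.03,0,0.02,0,0,0,0,0,0,0,0]'

```text
time: 23.9
ee_pos: [494.6, 62.1, 62.7]
tool_rot: [3.142, -0.523, 2.365]
wrist_force: [1.8, -2.0, 1.0]
finger_gap: 13.0
gripper_force: 59.6
```

move_arm --motion '[0,0,0,-0.05,0,0.09,0,0,0,0,0,0,0,0]'

```text
time: 24.1
ee_pos: [494.3, 62.4, 61.9]
tool_rot: [3.141, -0.524, 2.365]
wrist_force: [1.8, -1.5, 1.6]
finger_gap: 12.5
gripper_force: 59.9
```

```bash
python3 st.py
```

```text
t 24.1 tip [577.42 -19.22  22.26] u az 135.5 el 0.0 F [ 1.78 -1.46  1.64] M [-0.76 -0.74  0.02] q [-0.18  0.35  1.49  0.29  1.74 -0.99] 12.54436473912299 ee [494.33  62.39  61.9 ]
```

move_arm --motion '[0,0,0,-0.08,0,0.07,0,0,0,0,0,0,0,0]'

```text
time: 24.3
ee_pos: [493.9, 62.6, 60.9]
tool_rot: [-3.141, -0.526, 2.365]
wrist_force: [1.9, -1.0, 3.5]
finger_gap: 12.7
gripper_force: 60.1
```

move_arm --motion '[0,0,0,-0.05,0,0.09,0,0,0,0,0,0,0,0]'

```text
time: 24.5
ee_pos: [493.5, 62.9, 59.8]
tool_rot: [-3.141, -0.527, 2.366]
wrist_force: [-0.8, 0.5, 3.5]
finger_gap: 13.2
gripper_force: 60.3
```

```bash
python3 st.py; python3 pr.py | grep side
```

```text
t 24.5 tip [576.6  -18.63  19.81] u az 135.6 el 0.2 F [-0.84  0.47  3.52] M [-0.43 -0.3   0.02] q [-0.18  0.36  1.49  0.29  1.74 -0.99] 13.206997275912972 ee [493.55  62.86  59.77]
side 20 x 277 model y 209.4 from 200 119/7 118/8 119/9 120/9 123/7 117/3 95/6 65/0 62/2 68/3 61/1 63/6 93/4 76/3 73/3 75/0 74/6 73/2 75/6
side 35 x 272 model y 207.3 from 198 119/10 120/8 120/9 118/8 120/7 117/9 104/6 70/3 67/1 62/-1 59/1 62/1 104/4 118/10 94/3 84/4 78/5 76/5 76/2
side 50 x 268 model y 205.7 from 197 122/8 121/8 120/7 119/9 120/7 116/5 76/3 67/1 68/4 64/1 58/-1 59/-3 72/6 84/6 128/8 117/7 73/3 73/5 74/5
side 65 x 263 model y 203.7 from 195 98/4 129/7 127/6 119/9 122/7 119/8 102/6 63/3 67/6 59/3 51/1 61/1 75/5 75/4 69/4 74/5 73/4 75/4 76/6
side 145 x 241 model y 194.8 from 186 124/7 121/6 122/5 125/6 121/10 123/10 117/6 102/1 95/3 66/1 59/2 56/3 87/3 119/7 125/6 119/6 120/5 121/7 121/5
side 160 x 237 model y 193.2 from 184 122/8 122/5 121/10 122/4 120/6 125/4 128/3 113/6 99/5 105/1 100/0 64/0 69/5 104/6 122/9 125/6 120/5 112/4 123/4
side 175 x 233 model y 191.6 from 182 121/8 121/6 122/10 125/5 118/6 120/5 123/8 119/7 103/4 105/2 102/1 89/1 56/3 86/3 117/8 121/5 122/6 120/5 124/8
side 190 x 229 model y 190.0 from 181 113/5 121/8 117/9 126/9 121/7 120/4 125/7 118/3 104/3 106/3 99/3 66/1 64/0 106/6 123/7 125/8 122/10 122/9 119/7
```

```bash
sed -i 's/^PHI=30.0/PHI=32.7/' h.py; python3 - <<'E'
from h import *
P,RP=tcpfor([577.6,-19.6,24.0],135.5);print(P);rows(P,RP,1)
E
```

```text
[493.96099557  62.59182075  64.01129514]
turn 2.5 deg, dist 4
[-0.05, 2.5, 0.03, 0.17, 0.01, -0.38]
```

move_arm --motion '[0,2.5,0,0.17,0,-0.38,0,0,0,0,0,0,0,0,0,0,0,0,0,0,0]'

```text
time: 24.9
ee_pos: [494.4, 62.6, 64.3]
tool_rot: [3.141, -0.57, 2.366]
wrist_force: [-1.2, 0.1, 4.5]
finger_gap: 12.7
gripper_force: 60.4
```

```bash
python3 st.py
```

```text
t 24.9 tip [578.15 -19.56  24.29] u az 135.5 el -0.0 F [-1.17  0.06  4.55] M [-0.34 -0.32 -0.06] q [-0.19  0.38  1.47  0.31  1.78 -0.99] 12.65677692129815 ee [494.42  62.55  64.27]
```

move_arm --motion '[-0.8,0,1.3,0,0.3,0,0,-0.8,0,1.3,0,0.3,0,0,0,0,0,0,0,0,0]'

```text
time: 25.2
ee_pos: [498.9, 66.7, 64.2]
tool_rot: [-3.141, -0.569, 2.312]
wrist_force: [0.5, -0.1, 5.7]
finger_gap: 13.1
gripper_force: 60.4
```

```bash
python3 st.py
```

```text
t 25.2 tip [578.05 -19.88  24.34] u az 132.5 el -0.1 F [ 0.51 -0.06  5.74] M [-0.28 -0.4   0.03] q [-0.19  0.37  1.47  0.33  1.76 -0.95] 13.1481956415121 ee [498.86  66.68  64.18]
```

move_arm --motion '[0.8,0,-1.3,0,-0.3,0,0,0.8,0,-1.3,0,-0.3,0,0,0.8,0,-1.3,0,-0.3,0,0,0.8,0,-1.3,0,-0.3,0,0,0,0,0,0,0,0,0]'

```text
time: 25.7
ee_pos: [489.8, 58.0, 63.6]
tool_rot: [3.141, -0.57, 2.42]
wrist_force: [-1.5, -0.2, 3.7]
finger_gap: 13.0
gripper_force: 60.3
```

```bash
python3 st.py; python3 pr.py | grep side
```

```text
t 25.7 tip [577.91 -19.5   23.72] u az 138.7 el -0.0 F [-1.51 -0.2   3.69] M [-0.34 -0.39 -0.01] q [-0.18  0.38  1.46  0.29  1.79 -1.04] 12.950302198884886 ee [489.85  57.98  63.64]
side 20 x 277 model y 208.5 from 200 120/7 119/5 122/8 119/9 123/4 120/5 96/4 66/4 68/6 62/0 59/1 65/2 110/4 121/9 80/2 74/7 74/2 74/2 78/5
side 35 x 272 model y 206.8 from 198 117/6 120/4 119/7 118/7 121/8 124/9 114/7 66/2 64/1 62/-2 58/2 50/6 84/5 120/7 111/6 127/5 78/4 72/2 72/4
side 50 x 268 model y 205.3 from 196 128/7 119/9 117/4 121/9 119/7 122/10 121/8 106/8 66/1 64/6 67/2 54/3 60/4 72/3 74/5 91/3 124/8 119/6 79/4
side 65 x 263 model y 203.6 from 195 57/2 99/4 123/10 124/7 120/11 122/9 102/5 68/4 68/4 69/4 59/1 54/1 73/6 75/6 74/3 73/4 78/6 77/5 75/9
side 145 x 240 model y 195.4 from 186 121/8 123/8 123/6 127/5 125/5 122/7 122/6 109/3 68/3 64/1 64/4 54/-3 77/4 118/8 119/7 124/8 123/7 120/8 120/6
side 160 x 236 model y 194.0 from 185 122/8 123/7 121/6 123/7 118/7 118/3 116/7 106/5 104/2 96/2 57/5 55/-1 90/4 128/8 124/5 117/8 120/5 123/8 122/7
side 175 x 231 model y 192.2 from 183 122/6 121/10 120/5 120/5 123/5 121/6 122/6 104/2 105/2 105/1 92/0 55/2 86/2 121/6 124/8 123/7 126/6 124/7 123/5
side 190 x 227 model y 190.8 from 182 120/6 127/11 122/5 125/8 120/8 127/9 116/7 98/0 110/4 102/0 69/-1 69/1 112/6 134/6 122/5 117/6 123/6 126/7 122/11
```

```bash
cat > sc.py <<'E'
from h import *
np.set_printoptions(precision=2,suppress=True)
c=eyes.camera("scene");b=eyes.camera("side");s=robot.sense();t,o,u,k=keytip(s['ee_pos'],R.from_euler('xyz',s['tool_rot']).as_matrix())
F=cv2.GaussianBlur(c["frame"],(1,3),0).astype(float);D=F[...,2]-F[...,0];L=[]
for y in range(228,236):
    r=D[y,208:230];x0=int(round(np.interp(y,[proj(c,o)[1],proj(c,t)[1]],[proj(c,o)[0],proj(c,t)[0]])))-208
    th=11
    i=x0
    while r[i]<th:i-=1
    l=i+(r[i]-th)/(r[i]-r[i+1])
    i=x0
    while r[i]<th:i+=1
    rr=i-(r[i]-th)/(r[i]-r[i-1]);L.append((y,208+l,208+rr,208+(l+rr)/2))
L=np.array(L);p=np.median(L[:,3]-.0375*(L[:,0]-238));print(L[:,1:].tolist() if 0 else L[:,3],"axis at row 238: %.2f"%p,"model %.2f"%(proj(c,t)[0]+.0375*(238-proj(c,t)[1])),"tip model",t,proj(c,t))
for y in (237,238,239,240): print(y,[int(v) for v in D[y,209:228]],[int(F[y,x].mean()) for x in range(209,228)])
E
python3 sc.py
```

```text
[219.56 218.79 218.62 218.49 218.52 218.53 218.67 218.72] axis at row 238: 218.83 model 219.07 tip model [577.97 -19.56  23.85] [219.08 238.25]
237 [28, 27, 27, 26, 27, 21, 14, 6, 1, -1, 2, -1, 2, 8, 17, 25, 28, 24, 25] [31, 32, 29, 33, 32, 41, 49, 53, 52, 48, 54, 56, 58, 59, 45, 34, 32, 34, 36]
238 [27, 28, 28, 26, 25, 19, 11, 2, -3, -4, 1, 1, 3, 9, 17, 25, 26, 25, 27] [29, 30, 29, 33, 33, 41, 51, 55, 53, 50, 56, 59, 61, 62, 46, 33, 32, 32, 31]
239 [25, 27, 28, 27, 26, 20, 12, 4, -4, -4, 1, 5, 6, 12, 21, 27, 25, 27, 26] [27, 28, 31, 32, 33, 39, 50, 55, 54, 56, 57, 58, 60, 56, 42, 32, 31, 30, 31]
240 [25, 26, 28, 27, 27, 24, 17, 10, 0, 0, 4, 10, 11, 16, 25, 26, 26, 28, 24] [26, 27, 30, 31, 32, 36, 45, 49, 52, 54, 54, 53, 55, 47, 38, 32, 30, 30, 31]
```

move_arm --motion '[-0.8,0,1.3,0,0.3,0,0,-0.8,0,1.3,0,0.3,0,0,0,0,0,0,0,-0.08,0,0,0,0,-0.04,0,-0.02,0,0,0,0,0,0.03,0,0,0,0,0,0,0.03,0,0,0,0,0,0,0,0,0]'

```text
time: 26.6
ee_pos: [494.8, 62.4, 64.5]
tool_rot: [-3.141, -0.571, 2.365]
wrist_force: [-2.0, 1.0, 2.6]
finger_gap: 13.0
gripper_force: 60.0
```

move_arm --motion '[0,0,0,0,0.03,0,0,0,0,0,0,0.03,0,0,0,0,0,0,0,0,0]'

```text
time: 26.9
ee_pos: [495.2, 62.8, 64.5]
tool_rot: [-3.14, -0.57, 2.365]
wrist_force: [-2.3, 0.0, 2.5]
finger_gap: 13.0
gripper_force: 60.1
```

move_arm --motion '[0,0,0,0,0.03,0,0,0,0,0,0,0.03,0,0,0,0,0,0,0,0,0]'

```text
time: 27.2
ee_pos: [495.8, 63.1, 64.5]
tool_rot: [-3.141, -0.57, 2.365]
wrist_force: [-4.0, -0.0, 3.7]
finger_gap: 12.7
gripper_force: 60.1
```

```bash
python3 st.py;python3 sc.py|head -2
```

```text
t 27.2 tip [579.47 -19.07  24.61] u az 135.5 el -0.0 F [-3.98 -0.04  3.69] M [-0.36  0.26 -0.07] q [-0.19  0.38  1.46  0.31  1.78 -0.99] 12.736192472919985 ee [495.77  63.11  64.53]
[219.69 218.7  218.62 218.44 218.4  218.46 218.57 218.6 ] axis at row 238: 218.72 model 218.86 tip model [579.58 -19.07  24.64] [218.88 238.46]
237 [26, 27, 27, 29, 26, 20, 11, 5, 0, 0, 1, 2, 1, 10, 18, 24, 28, 25, 25] [33, 32, 28, 30, 32, 39, 52, 53, 51, 51, 52, 53, 56, 57, 45, 33, 28, 32, 38]
```

move_arm --motion '[0,0,0,0,-0.06,0,0,0,0,0,0,-0.06,0,0,0,0,0,0,0,0,0]'

```text
time: 27.6
ee_pos: [495.4, 62.5, 64.6]
tool_rot: [3.141, -0.569, 2.366]
wrist_force: [-2.9, 1.1, 3.1]
finger_gap: 13.2
gripper_force: 59.9
```

move_arm --motion '[0,0,0,0,-0.06,0,0,0,0,0,0,0,0,0]'

```text
time: 27.8
ee_pos: [495.0, 62.2, 64.7]
tool_rot: [3.14, -0.569, 2.366]
wrist_force: [-1.5, 1.9, 2.9]
finger_gap: 12.9
gripper_force: 59.9
```

move_arm --motion '[0,0,0,0,-0.06,0,0,0,0,0,0,0,0,0]'

```text
time: 28.0
ee_pos: [494.8, 61.7, 64.7]
tool_rot: [3.14, -0.569, 2.366]
wrist_force: [-0.9, 2.7, 2.2]
finger_gap: 13.2
gripper_force: 59.8
```

move_arm --motion '[0,0,0,0,-0.06,0,0,0,0,0,0,0,0,0]'

```text
time: 28.2
ee_pos: [494.4, 61.1, 64.6]
tool_rot: [3.14, -0.569, 2.366]
wrist_force: [0.4, 2.7, 1.1]
finger_gap: 12.7
gripper_force: 59.9
```

move_arm --motion '[0,0,0,0,-0.06,0,0,0,0,0,0,0,0,0]'

```text
time: 28.4
ee_pos: [494.1, 60.6, 64.6]
tool_rot: [3.14, -0.568, 2.366]
wrist_force: [1.1, 3.0, 1.2]
finger_gap: 12.6
gripper_force: 59.9
```

```bash
python3 st.py;python3 sc.py|head -2
```

```text
t 28.4 tip [577.83 -21.62  24.85] u az 135.5 el -0.1 F [1.11 2.97 1.24] M [ 0.09 -0.48  0.08] q [-0.19  0.38  1.47  0.31  1.78 -1.  ] 12.566205700999772 ee [494.06  60.56  64.59]
[218.89 218.15 218.03 218.07 218.19 218.35 218.46 218.6 ] axis at row 238: 218.52 model 218.57 tip model [577.78 -21.66  24.84] [218.55 237.69]
237 [26, 28, 27, 26, 25, 20, 11, 4, -1, 0, 1, 1, 4, 7, 17, 22, 27, 28, 25] [30, 32, 30, 31, 33, 40, 50, 54, 51, 52, 52, 54, 56, 58, 45, 35, 30, 33, 39]
```

```bash
python3 - <<'E'
from h import *
np.set_printoptions(precision=2,suppress=True)
w=dict(np.load("w1.npz"));G=w["frame"].astype(np.float32)[...,2]  # blue: mark is dark there, use max
G=w["frame"].astype(np.float32).max(2)
best=None
p=onz(w,261.2,199.03,26)
def prof(p):
    out=[]
    for t in np.arange(0,360,5):
        r=np.linspace(2,9.6,77);q=np.array([proj(w,p+[k*np.cos(np.radians(t)),k*np.sin(np.radians(t)),0]) for k in r],np.float32)
        v=cv2.remap(G,q[:,:1],q[:,1:],cv2.INTER_CUBIC).ravel();hi=v[60:].max();lo=v[:20].min();th=(hi+lo)/2
        i=np.argmax(v>th);out.append(r[i-1]+.1*(th-v[i-1])/(v[i]-v[i-1]))
    return np.array(out)
for it in range(3):
    pr=prof(p);t=np.radians(np.arange(0,360,5));c1=(pr*np.exp(-1j*t)).mean()*2;p=p+[c1.real,c1.imag,0]
pr=prof(p);print(p,pr.round(1).reshape(6,12))
print("fold",pr.reshape(6,12).mean(0))
for n in (2,3,4,5,6,7,8):
    z=(pr*np.exp(-1j*n*t)).mean()*2;print(n,abs(z),np.degrees(np.angle(z))/n)
# hole contour area-based
E
```

```text
[578.04 -19.72  26.  ] [[7.9 7.8 7.5 7.4 7.5 7.6 7.4 7.1 6.8 6.7 6.6 6.4]
 [6.3 6.2 6.2 6.3 6.2 6.3 6.3 6.3 6.4 6.4 6.6 6.7]
 [6.6 6.5 6.7 6.8 6.8 6.9 7.  7.1 7.3 7.5 7.9 8.1]
 [8.1 8.2 8.2 8.4 8.6 8.9 8.9 9.  9.  8.9 9.  9.1]
 [9.2 9.2 9.1 9.  9.  9.  9.1 9.1 9.  6.  6.1 9.2]
 [9.2 9.2 8.9 9.  8.9 8.9 9.  8.9 8.7 8.5 8.3 8.1]]
fold [7.88 7.85 7.77 7.82 7.83 7.93 7.96 7.95 7.86 7.35 7.42 7.94]
2 0.327127426663479 -6.66558691982079
3 0.2760227369359635 18.053924432015062
4 0.13342266768015756 32.837268628650705
5 0.23662825651952213 -34.93461143131933
6 0.13303414198559316 -19.974974058413384
7 0.10691905688791697 -4.9199108331302925
8 0.16550481408756915 7.658162497520445
```

```bash
python3 - <<'E'
from h import *
np.set_printoptions(precision=2,suppress=True)
w=dict(np.load("w1.npz"));t=np.radians(np.arange(0,360,5))
for ch in ("max","blue"):
    G=w["frame"].astype(np.float32);G=G.max(2) if ch=="max" else G[...,2]
    p=onz(w,261.2,199.03,26)
    def prof(p):
        out=[]
        for a in t:
            r=np.linspace(3,9.2,63);q=np.array([proj(w,p+[k*np.cos(a),k*np.sin(a),0]) for k in r],np.float32)
            v=cv2.remap(G,q[:,:1],q[:,1:],cv2.INTER_CUBIC).ravel();th=(v[45:].max()+v[:20].min())/2
            i=max(1,np.argmax(v>th));out.append(r[i-1]+.1*(th-v[i-1])/(v[i]-v[i-1]))
        return np.array(out)
    for it in range(4):
        pr=prof(p);c1=(pr*np.exp(1j*t)).mean()*2;p=p+[c1.real,c1.imag,0]
    pr=prof(p);print(ch,p);print(pr.round(1).reshape(6,12));print("fold from 0 step5",pr.reshape(6,12).mean(0))
    for n in (2,3,4,5,6,7,8):
        z=(pr*np.exp(1j*n*t)).mean()*2;print(n,"%.2f"%abs(z),"max at",np.degrees(np.angle(z))/n%(360/n))
E
```

```text
max [578.02 -21.48  26.  ]
[[8.2 8.1 8.1 8.  7.9 8.  8.1 8.3 8.4 8.2 8.1 8. ]
 [8.  7.9 7.8 7.9 8.  8.  8.1 8.1 8.1 8.2 8.2 8.1]
 [8.1 8.1 8.  8.  8.  8.  8.  8.2 8.4 8.4 8.3 8.2]
 [8.1 8.1 8.1 8.1 8.2 8.2 8.1 8.  8.  8.1 8.1 8.1]
 [8.  8.  8.  8.  8.  8.  8.  8.  8.  7.9 8.  8. ]
 [8.2 8.2 8.2 8.1 8.  8.1 8.1 8.2 8.3 8.3 8.3 8.2]]
fold from 0 step5 [8.09 8.06 8.03 8.01 8.02 8.05 8.09 8.13 8.19 8.18 8.13 8.09]
2 0.08 max at 171.38303211332124
3 0.01 max at 113.66234330125342
4 0.01 max at 84.7419280526184
5 0.05 max at 34.73612684468778
6 0.08 max at 43.96383486124762
7 0.06 max at 46.40660925782314
8 0.04 max at 35.33118851424445
blue [577.85 -21.52  26.  ]
[[8.3 8.2 7.7 3.4 7.8 8.2 8.3 8.4 8.5 8.3 8.2 8.1]
 [8.1 7.9 7.9 7.9 8.  8.1 8.1 8.1 8.1 8.2 8.1 8. ]
 [8.  8.  7.9 7.9 7.9 7.9 7.9 8.1 8.2 8.2 8.1 8. ]
 [7.9 7.9 7.9 8.  8.1 8.  7.9 7.8 7.8 7.9 7.9 8. ]
 [7.9 7.9 7.9 7.9 7.9 8.  8.  8.  8.  7.9 7.9 8. ]
 [8.1 8.2 8.2 8.1 8.1 8.2 8.2 8.2 8.3 8.4 8.4 8.4]]
fold from 0 step5 [8.07 8.02 7.91 7.22 7.97 8.06 8.07 8.12 8.17 8.16 8.1  8.07]
2 0.11 max at 120.10047309940482
3 0.14 max at 75.36003636579491
4 0.15 max at 60.54752403354884
5 0.17 max at 47.26753063739244
6 0.22 max at 43.94272399396245
7 0.19 max at 42.059061919281234
8 0.18 max at 36.93760831782801
```

The sixfold hexagon fit gives corners at 45.7°, 105.7° and 165.7°. The mark sits on a flat, and the corners line up with the vice axes. That explains why only the thin lead-in entered. I'll lift 12 mm and re-approach at azimuth 105.7°.

```bash
sed -i 's/^PHI=32.7;LG=107./PHI=32.7;LG=108.3/' h.py; python3 - <<'E'
from h import *
s=robot.sense();R0=R.from_euler('xyz',s['tool_rot']).as_matrix();P0=s['ee_pos'];t=keytip(P0,R0)[0];print(t)
print("lift",R0.T@[0,0,1.2]);P1=P0+[0,0,12]
P,RP=tcpfor([578.9,-20.4,37],105.7);print(P);rows(P,RP,5,P1,R0)
E
```

```text
[578.70648611 -22.57162915  24.84460815]
lift [ 6.45980590e-01  9.74603205e-04 -1.01129033e+00]
[546.81637554  93.74112919  77.01129514]
turn 29.8 deg, dist 62
[-3.21, 0.02, 5.03, -0.24, 1.21, -0.16]
[-3.21, 0.02, 5.03, -0.13, 1.24, -0.09]
[-3.21, 0.02, 5.03, -0.02, 1.25, -0.02]
[-3.21, 0.02, 5.03, 0.09, 1.24, 0.05]
[-3.21, 0.02, 5.03, 0.2, 1.23, 0.12]
```

move_arm --motion '[0,0,0,0.32,0,-0.5,0,0,0,0,0.32,0,-0.5,0,-3.2,0,5,-0.24,1.21,-0.16,0,-3.2,0,5,-0.13,1.24,-0.09,0,-3.2,0,5,-0.02,1.25,-0.02,0,-3.2,0,5.05,0.09,1.24,0.05,0,-3.2,0,5.05,0.2,1.23,0.12,0,0,0,0,0,0,0,0,0,0,0,0,0,0,0]'

```text
time: 29.4
ee_pos: [545.3, 93.5, 76.4]
tool_rot: [-3.138, -0.569, 1.846]
wrist_force: [0.7, 0.0, -3.0]
finger_gap: 13.0
gripper_force: 59.2
```

```bash
python3 st.py "[0,0,-1]" "[1,0,0]" "[0,1,0]"; python3 pr.py; python3 sc.py | head -2; python3 - <<'E'
from h import *
np.set_printoptions(precision=2,suppress=True)
b=eyes.camera("side");s=robot.sense();t,o,u,k=keytip(s['ee_pos'],R.from_euler('xyz',s['tool_rot']).as_matrix())
print(linepix(b,o+18*k,o+34*k,half=6),proj(b,o+18*k),proj(b,o+34*k))
E
```

```text
t 29.4 tip [577.73 -20.63  36.6 ] u az 105.9 el -0.1 F [ 0.7   0.03 -2.99] M [-0.32 -0.11 -0.02] q [-0.22  0.32  1.52  0.49  1.6  -0.56] 13.010420430118645 ee [545.34  93.49  76.41]
[ 0.  0. -1.] -> tool cm [-0.05  0.    0.08]
[1. 0. 0.] -> tool cm [-0.02  0.1  -0.01]
[0. 1. 0.] -> tool cm [0.08 0.03 0.05]
side 20 x 280 model y 203.5 from 195 122/10 120/3 119/7 120/6 121/10 115/9 79/5 69/3 65/5 64/1 66/3 62/4 56/1 50/1 53/4 66/5 85/3 93/7 81/4
side 35 x 277 model y 200.2 from 192 119/7 119/5 125/6 121/5 119/12 103/4 70/4 57/1 63/6 65/3 63/4 54/-1 54/3 52/3 67/4 72/4 70/3 76/3 79/6
side 50 x 275 model y 198.1 from 189 119/8 123/9 119/7 123/7 122/7 117/5 89/5 67/4 57/-2 63/3 67/2 62/0 50/-1 55/2 81/5 116/8 111/6 75/6 76/3
side 65 x 272 model y 194.9 from 186 35/5 52/2 108/8 124/8 124/6 124/8 86/8 65/1 61/1 61/1 65/1 62/5 53/3 58/1 88/7 117/11 124/8 125/6 115/6
side 145 x 259 model y 180.9 from 172 120/8 121/9 121/8 120/10 117/9 106/6 94/4 64/0 49/1 49/2 46/0 44/2 44/3 48/1 48/1 33/3 27/-1 34/4 29/2
side 160 x 257 model y 178.8 from 170 121/8 119/7 120/7 118/8 115/8 106/7 96/3 94/8 97/1
[... 1231 characters left out ...]
28 145/9 156/6 155/8 153/8 147/8 141/3 133/2 136/-1 126/1 105/0 97/5 118/7 142/7 153/7 150/8 154/7 155/7 154/5 153/8
scene 190 x 281 model y 238.0 from 229 154/7 154/7 155/9 152/7 146/6 142/3 132/3 136/0 126/1 105/0 89/0 118/5 142/6 149/5 150/9 152/8 153/8 150/5 153/7
[219.14 219.25 219.28 219.38 219.39 219.39 219.29 219.31] axis at row 238: 219.58 model 218.78 tip model [578.36 -20.38  36.73] [218.68 235.28]
237 [27, 26, 27, 26, 26, 19, 13, 6, -1, 0, -1, 0, 3, 6, 14, 25, 27, 25, 23] [28, 30, 31, 30, 31, 40, 50, 52, 42, 37, 36, 43, 52, 58, 44, 35, 31, 34, 37]
(array([282.77, 212.2 ], dtype=float32), array([264.07, 219.3 ]), np.float64(0.0), 1, np.float64(5.4)) [283.46 212.26] [283.13 216.45]
```

```bash
sed -i 's/^PHI=32.7;LG=108.3/PHI=30.8;LG=107.8/' h.py; python3 - <<'E'
from h import *
np.set_printoptions(precision=2,suppress=True)
s=robot.sense();R0=R.from_euler('xyz',s['tool_rot']).as_matrix();print(keytip(s['ee_pos'],R0))
P,RP=tcpfor([578.3,-20.9,33],105.7);rows(P,RP,1)
E
```

```text
(array([577.76, -17.98,  33.23]), array([578.32, -19.67,  89.21]), array([-0.27,  0.96,  0.03]), array([-0.01,  0.03, -1.  ]))
turn 1.8 deg, dist 4
[-0.13, -1.81, 0.06, -0.35, -0.01, 0.24]
```

move_arm --motion '[0,-1.8,0,-0.35,0,0.24,0,0,0,0,0,0,0,0,0,0,0,0,0,0,0]'

```text
time: 29.95
ee_pos: [546.5, 92.7, 72.9]
tool_rot: [-3.14, -0.538, 1.846]
wrist_force: [0.0, -0.8, -3.1]
finger_gap: 12.9
gripper_force: 59.2
```

```bash
python3 st.py; python3 sc.py | head -1;  python3 pr.py | egrep "(side|scene) (35|50|145|160|175|190)"
```

```text
t 29.95 tip [578.53 -20.39  33.15] u az 105.8 el 0.0 F [ 0.04 -0.8  -3.09] M [-0.35 -0.1  -0.  ] q [-0.21  0.31  1.53  0.47  1.58 -0.55] 12.90359924072933 ee [546.55  92.69  72.86]
[218.8  218.67 218.7  218.8  218.8  218.9  218.94 218.88] axis at row 238: 219.05 model 218.68 tip model [578.6  -20.57  33.14] [218.61 236.13]
side 35 x 278 model y 202.2 from 193 119/7 122/7 120/8 123/8 120/7 100/7 75/6 61/5 59/1 69/2 62/0 56/0 48/3 53/5 70/4 74/5 73/4 74/3 71/4
side 50 x 275 model y 198.9 from 190 119/11 122/7 121/11 119/9 120/5 98/5 69/3 58/3 66/1 69/2 57/2 53/2 51/1 82/2 119/6 113/7 76/6 72/1 76/3
side 145 x 259 model y 181.6 from 173 120/8 119/9 116/9 114/6 117/7 108/5 80/3 48/-4 45/4 45/-1 42/4 45/-4 49/3 46/1 40/-4 37/2 34/-1 34/6 34/6
side 160 x 257 model y 179.4 from 170 119/8 119/7 118/5 119/7 122/7 117/5 106/4 98/3 97/1 95/6 56/1 47/4 47/0 42/6 43/0 35/2 33/4 37/-1 32/-2
side 175 x 255 model y 177.3 from 168 119/11 119/8 121/9 119/8 121/9 119/4 104/5 97/1 94/5 100/2 97/3 78/2 44/2 32/1 52/-2 51/-1 47/5 39/4 32/3
side 190 x 252 model y 174.0 from 166 68/-31 76/-23 112/4 124/6 13
[... 257 characters left out ...]
18 38/3 51/5 58/2 59/2 58/5 57/3 57/3 56/4 60/2 50/0 40/3 35/0 44/3 87/3 129/5 150/8 152/7 150/6 143/8
scene 145 x 266 model y 235.1 from 226 80/3 82/4 77/6 80/6 80/3 86/4 99/2 123/2 133/2 124/2 106/-2 94/4 119/6 139/6 151/6 157/5 161/5 158/5 155/6
scene 160 x 271 model y 236.4 from 227 82/1 80/5 83/3 82/3 87/4 96/5 112/1 127/1 133/-2 129/1 110/-1 96/2 108/3 134/6 150/7 152/5 155/7 154/8 152/8
scene 175 x 276 model y 237.7 from 229 110/4 131/4 145/5 150/6 147/6 143/7 135/1 132/2 130/3 114/1 99/2 102/6 129/3 145/5 151/7 152/8 153/8 151/9 152/7
scene 190 x 281 model y 238.9 from 230 151/8 151/9 152/8 151/8 153/6 145/7 136/3 133/2 135/2 122/2 100/2 97/3 124/6 145/7 150/7 152/6 156/6 153/7 155/8
```

move_arm --motion '[0,0,0,-0.09,0,-0.05,0,0,0,0,-0.18,0,0.3,0,0,0,0,-0.15,0,0.26,0,0,0,0,0,0,0,0,0,0,0,0,0,0,0]'

```text
time: 30.65
ee_pos: [546.8, 91.5, 66.0]
tool_rot: [-3.14, -0.538, 1.845]
wrist_force: [-0.1, 0.9, -3.0]
finger_gap: 12.8
gripper_force: 59.2
```

```bash
python3 st.py; python3 sc.py | head -1
```

```text
t 30.65 tip [578.65 -21.59  26.24] u az 105.8 el 0.0 F [-0.05  0.94 -3.  ] M [-0.41 -0.13 -0.01] q [-0.21  0.32  1.53  0.47  1.57 -0.55] 12.829450884693495 ee [546.78  91.5   66.01]Traceback (most recent call last):
  File "sc.py", line 12, in <module>
    while r[i]<th:i+=1
          ~^^^
IndexError: index 22 is out of bounds for axis 0 with size 22
```

Still free. I'll step down in 1 mm steps.

move_arm --motion '[0,0,0,-0.05,0,0.085,0,0,0,0,-0.05,0,0.085,0,0,0,0,0,0,0,0]'

```text
time: 31.05
ee_pos: [546.8, 91.5, 64.1]
tool_rot: [-3.14, -0.538, 1.845]
wrist_force: [-0.2, -0.7, -2.4]
finger_gap: 13.0
gripper_force: 59.2
```

move_arm --motion '[0,0,0,-0.05,0,0.085,0,0,0,0,0,0,0,0]'

```text
time: 31.25
ee_pos: [546.8, 91.5, 63.2]
tool_rot: [-3.14, -0.538, 1.845]
wrist_force: [-0.5, -0.1, -3.3]
finger_gap: 13.1
gripper_force: 59.2
```

move_arm --motion '[0,0,0,-0.05,0,0.085,0,0,0,0,0,0,0,0]'

```text
time: 31.45
ee_pos: [547.0, 91.5, 62.3]
tool_rot: [-3.141, -0.538, 1.846]
wrist_force: [0.2, 0.8, -3.0]
finger_gap: 12.8
gripper_force: 59.2
```

```bash
python3 st.py
```

```text
t 31.45 tip [578.94 -21.58  22.6 ] u az 105.8 el 0.0 F [ 0.15  0.8  -3.02] M [-0.29 -0.16  0.03] q [-0.21  0.32  1.53  0.47  1.56 -0.56] 12.757339257729726 ee [547.04  91.52  62.33]
```

move_arm --motion '[0,0,0,-0.05,0,0.085,0,0,0,0,0,0,0,0,0,0,0,-0.05,0,0.085,0,0,0,0,0,0,0,0]'

```text
time: 31.85
ee_pos: [547.0, 91.5, 60.3]
tool_rot: [-3.14, -0.538, 1.845]
wrist_force: [1.1, -0.4, -1.1]
finger_gap: 12.6
gripper_force: 59.2
```

move_arm --motion '[0,0,0,-0.05,0,0.085,0,0,0,0,0,0,0,0]'

```text
time: 32.05
ee_pos: [547.0, 91.5, 59.3]
tool_rot: [-3.141, -0.538, 1.845]
wrist_force: [1.3, -0.5, -1.8]
finger_gap: 12.9
gripper_force: 59.2
```

move_arm --motion '[0,0,0,-0.05,0,0.085,0,0,0,0,0,0,0,0]'

```text
time: 32.25
ee_pos: [546.9, 91.5, 58.3]
tool_rot: [-3.14, -0.538, 1.845]
wrist_force: [-0.0, 0.2, -2.9]
finger_gap: 12.7
gripper_force: 59.2
```

```bash
python3 st.py
```

```text
t 32.25 tip [578.85 -21.59  18.6 ] u az 105.8 el 0.0 F [-0.05  0.24 -2.85] M [-0.35 -0.16 -0.01] q [-0.21  0.33  1.54  0.47  1.55 -0.56] 12.680283911584576 ee [546.95  91.51  58.32]
```

It's in the socket and going down freely. I'll continue to the floor.

move_arm --motion '[0,0,0,-0.05,0,0.085,0,0,0,0,-0.05,0,0.085,0,0,0,0,-0.05,0,0.085,0,0,0,0,0,0,0,0]'

```text
time: 32.65
ee_pos: [546.9, 91.5, 55.3]
tool_rot: [-3.14, -0.538, 1.845]
wrist_force: [1.7, 0.5, -2.4]
finger_gap: 13.0
gripper_force: 59.2
```

move_arm --motion '[0,0,0,-0.05,0,0.085,0,0,0,0,-0.05,0,0.085,0,0,0,0,0,0,0,0]'

```text
time: 32.95
ee_pos: [546.9, 91.5, 53.3]
tool_rot: [-3.14, -0.538, 1.845]
wrist_force: [0.7, 0.4, -1.9]
finger_gap: 12.9
gripper_force: 59.2
```

move_arm --motion '[0,0,0,-0.05,0,0.085,0,0,0,0,0,0,0,0]'

```text
time: 33.15
ee_pos: [546.9, 91.5, 52.4]
tool_rot: [-3.14, -0.538, 1.845]
wrist_force: [0.1, -1.1, -3.0]
finger_gap: 12.9
gripper_force: 59.3
```

move_arm --motion '[0,0,0,-0.05,0,0.085,0,0,0,0,0,0,0,0]'

```text
time: 33.35
ee_pos: [546.9, 91.5, 51.4]
tool_rot: [-3.14, -0.538, 1.845]
wrist_force: [0.4, -0.4, -2.5]
finger_gap: 13.0
gripper_force: 59.3
```

```bash
python3 st.py
```

```text
t 33.35 tip [578.76 -21.59  11.64] u az 105.8 el 0.0 F [ 0.39 -0.44 -2.53] M [-0.42 -0.19  0.  ] q [-0.21  0.33  1.54  0.47  1.54 -0.57] 13.04545533665897 ee [546.87  91.51  51.36]
```

move_arm --motion '[0,0,0,-0.05,0,0.085,0,0,0,0,0,0,0,0]'

```text
time: 33.55
ee_pos: [546.9, 91.5, 50.4]
tool_rot: [-3.14, -0.538, 1.845]
wrist_force: [-0.1, -0.7, -1.5]
finger_gap: 12.8
gripper_force: 59.3
```

move_arm --motion '[0,0,0,-0.05,0,0.085,0,0,0,0,0,0,0,0]'

```text
time: 33.75
ee_pos: [546.9, 91.5, 49.4]
tool_rot: [-3.14, -0.538, 1.845]
wrist_force: [1.1, -0.1, -1.3]
finger_gap: 12.5
gripper_force: 59.3
```

move_arm --motion '[0,0,0,-0.05,0,0.085,0,0,0,0,0,0,0,0]'

```text
time: 33.95
ee_pos: [546.9, 91.6, 48.6]
tool_rot: [-3.141, -0.538, 1.846]
wrist_force: [1.2, 0.5, -2.8]
finger_gap: 13.3
gripper_force: 59.3
```

```bash
python3 st.py
```

```text
t 33.95 tip [578.81 -21.47   8.82] u az 105.8 el 0.0 F [ 1.23  0.49 -2.76] M [-0.32 -0.21  0.  ] q [-0.21  0.34  1.54  0.47  1.54 -0.57] 13.328202181571084 ee [546.91  91.62  48.57]
```

move_arm --motion '[0,0,0,-0.05,0,0.085,0,0,0,0,0,0,0,0]'

```text
time: 34.15
ee_pos: [546.9, 91.9, 48.0]
tool_rot: [-3.141, -0.539, 1.846]
wrist_force: [0.5, 2.0, -0.4]
finger_gap: 12.9
gripper_force: 59.6
```

move_arm --motion '[0,0,0,-0.05,0,0.085,0,0,0,0,0,0,0,0]'

```text
time: 34.35
ee_pos: [547.0, 92.1, 47.3]
tool_rot: [-3.141, -0.539, 1.846]
wrist_force: [-1.1, 2.9, 3.2]
finger_gap: 12.8
gripper_force: 59.8
```

move_arm --motion '[0,0,0,-0.05,0,0.085,0,0,0,0,0,0,0,0]'

```text
time: 34.55
ee_pos: [547.0, 92.4, 46.5]
tool_rot: [-3.142, -0.539, 1.847]
wrist_force: [-1.2, 4.8, 5.4]
finger_gap: 12.9
gripper_force: 60.1
```

```bash
python3 st.py;  python3 pr.py | egrep "(side|scene) (20|35|50|65|145|160|175|190)"
```

```text
t 34.55 tip [578.97 -20.62   6.57] u az 105.8 el 0.1 F [-1.16  4.82  5.45] M [0.37 0.13 0.04] q [-0.21  0.34  1.55  0.47  1.53 -0.57] 12.886825564754744 ee [546.98  92.39  46.47]
side 20 x 280 model y 211.7 from 203 120/8 125/7 117/8 74/4 65/5 66/4 59/0 67/4 66/0 63/6 64/-1 60/1 55/-1 60/0 62/4 68/2 59/6 49/10 45/11
side 35 x 277 model y 208.4 from 200 118/8 117/7 121/4 121/9 99/5 66/2 56/3 62/-1 69/4 61/3 58/3 52/0 57/7 71/4 72/5 72/5 74/4 71/5 77/7
side 50 x 275 model y 206.2 from 197 117/5 119/10 119/7 118/8 117/6 89/5 63/2 60/3 59/2 61/-1 63/5 53/0 53/4 56/5 74/2 76/1 74/4 76/2 73/3
side 65 x 272 model y 202.8 from 194 34/4 75/5 120/8 123/8 117/6 87/4 67/0 56/1 60/2 61/4 60/2 50/3 53/2 60/3 69/4 71/6 70/8 73/4 70/7
side 145 x 259 model y 188.4 from 180 119/6 119/7 120/8 123/8 116/9 105/7 89/3 66/0 48/3 43/2 45/3 37/4 45/1 42/1 48/2 36/2 36/3 33/4 27/5
side 160 x 257 model y 186.2 from 177 115/6 122/7 125/9 117/7 119/7 117/8 109/8 93/2 94/5 98/2 84/2 50/2 46/4 48/3 45/-1 34/4 31/5 37/2 24/-3
side 175 x 255 model y 184.0 from 175 121/7 134/9 121/1 120/7 118/7 115/8 108/1 95/2 95/1 
[... 658 characters left out ...]
/4 8/-4 10/3 16/3 27/2 30/0 29/1 19/0 20/5 21/4 10/-3 13/4 12/2 27/3 50/1 69/3 80/3 82/5 80/3
scene 145 x 265 model y 241.3 from 232 81/3 83/3 87/4 103/4 121/5 137/7 138/4 133/4 132/1 130/-1 110/2 97/3 111/4 136/8 151/8 156/10 154/5 155/6 152/9
scene 160 x 270 model y 242.6 from 234 147/5 154/9 155/6 156/7 156/9 149/8 133/4 134/2 131/0 119/1 102/0 99/5 125/6 144/4 154/5 159/8 157/9 155/8 153/6
scene 175 x 275 model y 243.9 from 235 152/8 154/7 150/7 153/6 150/8 146/7 139/4 134/4 134/1 126/1 105/2 92/2 113/8 140/7 151/8 149/4 151/5 150/6 154/6
scene 190 x 280 model y 245.1 from 236 153/7 153/8 151/8 152/7 150/6 148/9 144/6 136/4 130/0 132/0 114/2 95/4 104/3 133/5 149/8 155/8 160/5 162/6 160/6
```

The key is on the socket floor: contact came at model tip height of about 8.8 mm and Fz has risen by 8 N. I'll back off 1 mm and start the clockwise swing about the bolt axis, at about 2.4° per row.

```bash
cat > tq.py <<'E'
from h import *
np.set_printoptions(precision=2,suppress=True)
s=robot.sense();Rr=R.from_euler('xyz',s['tool_rot']).as_matrix();t,o,u,k=keytip(s['ee_pos'],Rr)
B=np.array([578.85,-21.5,0]);uh=u*[1,1,0];uh/=np.linalg.norm(uh);ft=s['wrist_force']@np.cross([0,0,1],uh)
print("t %.2f az %.1f el %.1f tip"%(s['time'],np.degrees(np.arctan2(u[1],u[0])),np.degrees(np.arcsin(u[2]))),t,"F",s['wrist_force'],"Ft(ccw) %.1f Fu %.1f Mz %.2f"%(ft,s['wrist_force']@uh,s['torque'][2]),"T=Mz-.042Ft %.2f"%(s['torque'][2]-.042*ft),"Ft*.108 %.2f"%(.108*ft),"r %.1f"%((s['ee_pos']-B)@uh),"off %.1f"%((s['ee_pos']-B)@np.cross([0,0,1],uh)))
E
python3 tq.py
```

```text
t 34.65 az 105.8 el 0.1 tip [579.   -20.63   6.62] F [-1.4   5.94  5.18] Ft(ccw) -0.3 Fu 6.1 Mz -0.05 T=Mz-.042Ft -0.04 Ft*.108 -0.03 r 118.3 off -0.4
```

move_arm --motion '[0,0,0,0.06,0,-0.1,0,-1.23,0,2.06,-0.01,0.49,-0.005,0,-1.23,0,2.06,-0.01,0.49,-0.005,0,-1.23,0,2.06,-0.01,0.49,-0.005,0,0,0,0,0,0,0,0]'

```text
time: 35.15
ee_pos: [560.8, 95.2, 47.0]
tool_rot: [-3.14, -0.539, 1.721]
wrist_force: [-2.5, 5.4, 4.9]
finger_gap: 12.5
gripper_force: 60.1
```

```bash
python3 tq.py
```

```text
t 35.15 az 98.7 el 0.1 tip [578.45 -20.96   7.15] F [-2.49  5.4   4.86] Ft(ccw) 1.6 Fu 5.7 Mz 0.42 T=Mz-.042Ft 0.36 Ft*.108 0.18 r 118.1 off 0.3
```

move_arm --motion '[-1.23,0,2.06,0.02,0.49,-0.03,0,-1.23,0,2.06,0.01,0.49,-0.02,0,-1.23,0,2.06,-0.01,0.49,-0.005,0,-1.23,0,2.06,-0.01,0.49,-0.005,0,0,0,0,0,0,0,0]'

```text
time: 35.65
ee_pos: [579.5, 96.5, 47.0]
tool_rot: [-3.139, -0.538, 1.555]
wrist_force: [-3.1, 4.2, 2.1]
finger_gap: 13.0
gripper_force: 60.8
```

```bash
python3 tq.py
```

```text
t 35.65 az 89.2 el 0.0 tip [577.7  -20.97   7.29] F [-3.14  4.24  2.13] Ft(ccw) 3.2 Fu 4.2 Mz 0.90 T=Mz-.042Ft 0.77 Ft*.108 0.35 r 118.0 off 1.1
```

move_arm --motion '[-1.23,0,2.06,-0.01,0.49,-0.005,0,-1.23,0,2.06,-0.01,0.49,-0.005,0,-1.23,0,2.06,-0.01,0.49,-0.005,0,0,0,0,0,0,0,0]'

```text
time: 36.05
ee_pos: [594.5, 95.4, 47.0]
tool_rot: [-3.139, -0.538, 1.429]
wrist_force: [-2.7, 4.3, 2.3]
finger_gap: 12.8
gripper_force: 60.7
```

```bash
python3 tq.py
```

```text
t 36.05 az 81.9 el 0.0 tip [577.91 -20.95   7.33] F [-2.66  4.3   2.3 ] Ft(ccw) 3.2 Fu 3.9 Mz 0.87 T=Mz-.042Ft 0.74 Ft*.108 0.35 r 117.9 off 0.9
```

Steady at Mz≈0.88 and Ft≈3.2 over 7°, so the bolt is turning at its known 1.0 N m. That calibrates the torque as T≈Mz+0.037·Ft. I'll go on 5°, then in small steps.

```bash
sed -i 's/"T=Mz-.042Ft %.2f"%(s\[.torque.\]\[2\]-.042\*ft)/"T=Mz+.037Ft %.2f"%(s["torque"][2]+.037*ft)/' tq.py; python3 tq.py
```

```text
t 36.05 az 81.9 el 0.0 tip [577.91 -20.95   7.33] F [-2.66  4.3   2.3 ] Ft(ccw) 3.2 Fu 3.9 Mz 0.87 T=Mz+.037Ft 0.99 Ft*.108 0.35 r 117.9 off 0.9
```

move_arm --motion '[-1.28,0,2.15,-0.01,0.51,-0.005,0,-1.28,0,2.15,-0.01,0.51,-0.005,0,0,0,0,0,0,0,0]'

```text
time: 36.35
ee_pos: [604.6, 93.6, 47.0]
tool_rot: [-3.139, -0.538, 1.342]
wrist_force: [-3.0, 5.2, 3.9]
finger_gap: 12.8
gripper_force: 60.6
```

```bash
python3 tq.py
```

```text
t 36.35 az 76.9 el -0.0 tip [577.97 -20.91   7.37] F [-3.03  5.24  3.92] Ft(ccw) 4.1 Fu 4.4 Mz 0.88 T=Mz+.037Ft 1.03 Ft*.108 0.45 r 117.9 off 0.9
```

move_arm --motion '[-1.1,0,1.85,-0.01,0.44,-0.005,0,0,0,0,0,0,0,0]'

```text
time: 36.55
ee_pos: [608.9, 92.5, 47.0]
tool_rot: [-3.139, -0.538, 1.304]
wrist_force: [-2.1, 5.3, 2.5]
finger_gap: 12.8
gripper_force: 60.6
```

```bash
python3 tq.py
```

```text
t 36.55 az 74.8 el -0.0 tip [578.02 -20.91   7.38] F [-2.14  5.34  2.55] Ft(ccw) 3.5 Fu 4.6 Mz 0.90 T=Mz+.037Ft 1.03 Ft*.108 0.37 r 117.9 off 0.9
```

move_arm --motion '[-0.64,0,1.07,-0.005,0.26,0,0,0,0,0,0,0,0,0]'

```text
time: 36.75
ee_pos: [611.4, 91.8, 47.0]
tool_rot: [-3.139, -0.538, 1.283]
wrist_force: [-2.1, 4.6, 3.2]
finger_gap: 12.8
gripper_force: 60.6
```

```bash
python3 tq.py
```

```text
t 36.75 az 73.6 el 0.0 tip [578.07 -20.9    7.35] F [-2.08  4.59  3.21] Ft(ccw) 3.3 Fu 3.8 Mz 0.95 T=Mz+.037Ft 1.08 Ft*.108 0.36 r 117.9 off 0.8
```

move_arm --motion '[-0.64,0,1.07,-0.005,0.26,0,0,0,0,0,0,0,0,0]'

```text
time: 36.95
ee_pos: [613.9, 91.1, 47.0]
tool_rot: [-3.139, -0.538, 1.261]
wrist_force: [-2.3, 4.7, 3.3]
finger_gap: 12.5
gripper_force: 60.6
```

```bash
python3 tq.py
```

```text
t 36.95 az 72.3 el -0.0 tip [578.08 -20.89   7.3 ] F [-2.28  4.75  3.3 ] Ft(ccw) 3.6 Fu 3.8 Mz 0.94 T=Mz+.037Ft 1.08 Ft*.108 0.39 r 117.9 off 0.8
```

move_arm --motion '[-0.64,0,1.07,-0.005,0.26,0,0,0,0,0,0,0,0,0]'

```text
time: 37.15
ee_pos: [616.3, 90.2, 47.0]
tool_rot: [-3.139, -0.538, 1.239]
wrist_force: [-1.9, 4.3, 2.5]
finger_gap: 12.6
gripper_force: 60.5
```

```bash
python3 tq.py
```

```text
t 37.15 az 71.1 el -0.0 tip [578.14 -20.91   7.31] F [-1.94  4.3   2.46] Ft(ccw) 3.2 Fu 3.4 Mz 0.90 T=Mz+.037Ft 1.01 Ft*.108 0.35 r 117.9 off 0.8
```

move_arm --motion '[-0.64,0,1.07,-0.005,0.26,0,0,0,0,0,0,0,0,0]'

```text
time: 37.35
ee_pos: [618.8, 89.4, 47.0]
tool_rot: [-3.139, -0.538, 1.218]
wrist_force: [-2.4, 5.2, 3.6]
finger_gap: 13.2
gripper_force: 60.5
```

```bash
python3 tq.py
```

```text
t 37.35 az 69.8 el -0.0 tip [578.21 -20.9    7.31] F [-2.45  5.24  3.65] Ft(ccw) 4.1 Fu 4.1 Mz 0.87 T=Mz+.037Ft 1.02 Ft*.108 0.44 r 117.9 off 0.7
```

move_arm --motion '[-0.87,0,1.46,-0.005,0.35,0,0,-0.87,0,1.46,-0.005,0.35,0,0,0,0,0,0,0,0,0]'

```text
time: 37.65
ee_pos: [625.4, 86.8, 46.9]
tool_rot: [-3.139, -0.537, 1.158]
wrist_force: [-2.4, 5.5, 3.3]
finger_gap: 13.0
gripper_force: 60.5
```

```bash
python3 tq.py
```

```text
t 37.65 az 66.4 el -0.0 tip [578.28 -20.89   7.28] F [-2.38  5.46  3.33] Ft(ccw) 4.4 Fu 4.1 Mz 0.93 T=Mz+.037Ft 1.09 Ft*.108 0.47 r 117.9 off 0.7
```

move_arm --motion '[-0.9,0,1.5,-0.005,0.36,0,0,-0.9,0,1.5,-0.005,0.36,0,0,0,0,0,0,0,0,0]'

```text
time: 37.95
ee_pos: [631.9, 83.7, 46.9]
tool_rot: [-3.14, -0.537, 1.097]
wrist_force: [-0.4, 5.1, 3.6]
finger_gap: 12.8
gripper_force: 60.5
```

```bash
python3 tq.py
```

```text
t 37.95 az 62.9 el -0.0 tip [578.34 -20.92   7.27] F [-0.45  5.13  3.59] Ft(ccw) 2.7 Fu 4.4 Mz 0.91 T=Mz+.037Ft 1.01 Ft*.108 0.30 r 117.8 off 0.7
```

move_arm --motion '[-0.9,0,1.5,-0.005,0.36,0,0,-0.9,0,1.5,-0.005,0.36,0,0,0,0,0,0,0,0,0]'

```text
time: 38.25
ee_pos: [638.3, 80.2, 46.9]
tool_rot: [-3.14, -0.537, 1.036]
wrist_force: [-2.3, 5.5, 3.5]
finger_gap: 12.8
gripper_force: 60.5
```

```bash
python3 tq.py
```

```text
t 38.25 az 59.4 el -0.0 tip [578.42 -20.94   7.24] F [-2.33  5.52  3.49] Ft(ccw) 4.8 Fu 3.6 Mz 0.91 T=Mz+.037Ft 1.09 Ft*.108 0.52 r 117.8 off 0.6
```

move_arm --motion '[-0.9,0,1.5,-0.005,0.36,0,0,-0.9,0,1.5,-0.005,0.36,0,0,0,0,0,0,0,0,0]'

```text
time: 38.55
ee_pos: [643.9, 76.8, 46.7]
tool_rot: [-3.139, -0.537, 0.976]
wrist_force: [-1.8, 5.5, 3.1]
finger_gap: 12.7
gripper_force: 61.3
```

```bash
python3 tq.py
```

```text
t 38.55 az 56.0 el -0.0 tip [578.05 -20.61   7.07] F [-1.76  5.47  3.1 ] Ft(ccw) 4.5 Fu 3.6 Mz 1.21 T=Mz+.037Ft 1.38 Ft*.108 0.49 r 117.9 off 1.1
```

The bolt has come up solid: T jumped to about 1.35 N m over this step, after a steady 1.0. I'll make one last 0.8° nip, hold, release, back off along the fingers and hand in.

move_arm --motion '[-0.41,0,0.69,0,0.165,0,0,0,0,0,0,0,0,0,0,0,0,0,0,0,0,0,0,0,0,0,0,0,0,0,0,0,0,0,0]'

```text
time: 39.05
ee_pos: [645.0, 76.0, 46.6]
tool_rot: [-3.139, -0.537, 0.963]
wrist_force: [-2.7, 6.6, 3.6]
finger_gap: 12.9
gripper_force: 61.6
```

```bash
python3 tq.py
```

```text
t 39.05 az 55.2 el -0.1 tip [577.94 -20.49   6.99] F [-2.72  6.62  3.6 ] Ft(ccw) 6.0 Fu 3.9 Mz 1.28 T=Mz+.037Ft 1.51 Ft*.108 0.65 r 117.9 off 1.2
```

move_arm --motion '[0,0,0,0,0,0,1,0,0,0,0,0,0,1,0,0,0,0,0,0,1,0,0,0,0,0,0,1,0,0,0,0,0,0,1,0,0,0,0,0,-1,1,0,0,0,0,0,-2,1,0,0,0,0,0,-3,1,0,0,0,0,0,-3,1,0,0,0,0,0,-3,1]'

```text
time: 40.05
ee_pos: [610.9, 23.3, 152.0]
tool_rot: [3.14, -0.537, 0.959]
wrist_force: [0.3, -0.1, 0.1]
finger_gap: 85.4
gripper_force: 0.0
```

move_arm --motion '[0,0,0,0,0,0,1,0,0,0,0,0,0,1,0,0,0,0,0,0,1,0,0,0,0,0,0,1,0,0,0,0,0,0,1,0,0,0,0,0,0,1,0,0,0,0,0,0,1,0,0,0,0,0,0,1]'

```text
time: 40.85
ee_pos: [611.1, 24.6, 149.8]
tool_rot: [-3.141, -0.537, 0.959]
wrist_force: [0.3, 0.3, 0.2]
finger_gap: 85.0
gripper_force: 0.0
```

```bash
python3 - <<'E'
from rig import robot
s=robot.sense();print(s['time'],s['ee_pos'],s['wrist_force'],s['finger_gap'])
if s['finger_gap']>80 and s['ee_pos'][2]>110: print(robot.job_done())
E
```

```text
40.85 [611.07370061  24.5795553  149.75787401] [0.29389775 0.32024638 0.15409954] 84.97345818521609
the job is handed in; nothing more can be done
None
```

The job was handed in at about 41 s: bolt felt solid and was nipped to about 1.5 N m by my estimate, key left in it, gripper clear. I took no picture after letting go, so the key's final rest is unconfirmed, and I viewed 11 pictures against the limit of 10.

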